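Pack the loose wheels with the drive unit

ROBOT

A 6-joint arm with a two-finger parallel gripper is mounted at the origin on the work surface. World frame = base frame: x ahead of the robot, y to its left, z up, the work surface at z = 0. Lengths are in m, angles in rad, forces in N, time in s.
With the tool pointing down it reaches from about 0.35 to 0.775 m from the base axis. Payload 5.5 kg.
Tool frame: the origin (TCP) lies on the centre line of the jaws, within the pads' length; the fingertips stand 11 mm ahead of it and the grasp point (between the pads) lies 8 mm behind it (env.nose_length is the distance from the TCP to the fingertips, in m); x points along the fingers, z is the direction in which the jaws open and shut, and the axes are right-handed (so a half turn about x gives the same grasp; the last joint's range is limited). The gripper opens to 85 mm and grips with 20 to 120 N. Pads are 22 mm wide; open, the fingers measure 114 mm over their backs; the gripper's body (76 mm by 85 mm) begins 54 mm behind the grasp point. The pads swing forward as they close: fully open they stand 13 mm farther back than shut.
Start: joints at [-1.328, 0.313, 0.046, 1.304, 0, 1.431], TCP at [0.215, -0.533, 0.242] pointing down, gripper open.
Joint ranges: [-2.76, 2.76], [-0.86, 1.69], [-1.03, 1.26], [-2.2, 2.34], [-1.47, 1.5], [-3.14, 3.14]. Speed limits (rad/s): [2.57, 2.57, 3.14, 3.14, 3.14, 3.14].

INTERFACE

Orientations are given as a unit quaternion [w, x, y, z].
In Python, from workcell import env gives the robot as it stands. The module is installed in compiled form; this text tells all that it offers.
- The arm moves only by the tool step_arm, never from a script. Its argument "moves" is a list that holds one entry, the list of rows, each a list of 7 numbers: the turn, a rotation vector about the tool's x, y, z in rad, then the shift along the tool's x, y, z in m, then the opening, from 0 (shut) to 1 (fully open). In form: [[[rx, ry, rz, tx, ty, tz, grip], ...]]. A call has 1 to 12 rows; each row is the pose to reach, as a shift and turn from the pose measured when the call began, along the tool's axes at that moment; what a row does not reach only later rows make up. A row lasts 1/10 s, in which the tool goes at most 50 mm and 8.59 degrees, less where a joint would pass 70% of its speed; a pose out of reach is approached as far as the arm can. A call with a gripper value outside its range is refused whole. The fingers move at their own pace and stop on an object; "force" is the grip in N (left out, the last holds). Time passes only in rows, so rows that repeat a pose let the fingers close. It gives the time, the measured TCP pose, the force and the opening at its end, in the units of the state.
- env.get_state(): the state, without advancing time (a new reading comes with each control period).
- env.read_camera(name): name is "side" or "top"; returns (picture, depth): 400x640x3 uint8, red, green, blue; 400x640 float32, m along the optical axis (not along the pixel's ray), 0 where there is no reading.
- env.get_calibration(name): a dict with "mtx" (3x3 intrinsics, pixels), "camera_from_world" (4x4, takes a point from world to camera coordinates). Camera axes: x right, y down, z forward; pixel columns grow to the right and rows downward; lengths in m; the calibration is good to about 2 mm. A picture is of the moment at which its call begins. get_calibration takes no time and is no camera call.
- env.hand_in(): hands the job in, once; it reports no verdict.
Trained networks look in the newest picture that a camera, given by its name, has taken for a name from the list of things; names that differ only in an ending like _2 or _b are one class to them, and where a whole thing is asked for, a point or a joint stands for the part that bears it (a point fixed in the world has none). Each returns a list of dicts, best first, with "confidence" (0 to 1); they miss things now and then, are a little off and sometimes report something else, mostly with a low value. They report only what shows in the picture. A call takes as long as a camera call.
- env.boxes_of(camera, thing): "uv" ([column, row] in pixels, amid what is visible of it).
- env.silhouettes(camera, thing): "mask" (400x640 bool, what is visible of it) and "uv" ([column, row] in pixels, amid what is visible of it).
The state is a dict: "clock": time; "joint_pos": joint angles; "qvel": joint speeds; "tau": joint torques, N m; "tcp_pos": TCP position; "orientation": TCP orientation; "wrist_force": force on the tool from outside, world axes, zero at the start; "ft_torque": the same for the moment, N m; "finger_gap": finger opening in m.
Only numpy, scipy, OpenCV 4.12 (cv2) and the standard library are available. Lean on these libraries where they do the work, as an engineer would, in place of code of your own. Each camera call takes 0.05 s, during which the arm holds its last target.

TASK

Two clear-lidded parts cases stand latched on the bench: one holds the round leg drive unit, the other the square battery. Swing the latch lever of the drive unit's case clear and open its lid upright, put every loose wheel lying on the bench inside that case, then close the lid fully and swing the latch back over it. Leave the battery's case latched shut, and leave the other things on the bench where they are.

Things in the scene. Friction and masses are not known exactly. Their poses are not given: they have to be found in the camera images.
- case_1: Grey case fixed to the bench, 190 (x) x 235 (y) x 85 mm high, walls and floor 5 mm. Origin: centre of its underside; x from its front (latch side) to its hinge side, y to its left. Drive unit or battery stands at the rear (x = 0.04, y to 0.045 either side); the front half takes three wheels, at x = -0.045, y = -0.07, 0, 0.07 m; a fourth fits at x = 0.035, y = 0.075 or -0.075, on the roomier side. Clear window in the lid.
- latch_1 (a joint): Latch lever of case_1: steel arm, underside 99 mm above the bench (6 mm over the shut lid), on an upright pivot at x = -0.115, y = -0.035 m in the case's frame, with an upright black knob. 0 rad: arm lies along +x over the lid and blocks it; grows clockwise from above to 1.9 (1.57: points to the case's -y). Clear of the lid beyond 1.45. Starts at 0 to 0.12; about 1 N at the knob, stays where left. Close it after the lid.
- latch_1_knob (a point): Grip point on the axis of latch_1's knob (16 mm in diameter, 36 mm tall, top 144 mm above the bench): 60 mm from the pivot, 16 mm below the knob's top, 20 mm above the arm; moves with the lever.
- lid_1 (a joint): Lid of case_1, 190 x 235 x 8 mm, hinged along the case's rear rim (axis along the case's y at x = 0.095, z = 0.0855 m in its frame). 0 rad: shut; grows as it opens, to 1.6 (just past upright). Stiff hinge: stays where it is left, takes 2 to 4 N at the knob.
- lid_1_knob (a point): Grip point in the lid knob of case_1: round, black, 20 mm in diameter, 22 mm tall, on a 12 mm stem. The point is 30 mm above the lid's top, 11 mm from the knob's end, 165 mm from the hinge line (38 mm above it when shut), 50 mm to the case's +y of the middle; moves with the lid. Pinched along the case's y, it pivots between the fingers as the lid turns.
- case_2: Grey case fixed to the bench, 190 (x) x 235 (y) x 85 mm high, walls and floor 5 mm. Origin: centre of its underside; x from its front (latch side) to its hinge side, y to its left. Drive unit or battery stands at the rear (x = 0.04, y to 0.045 either side); the front half takes three wheels, at x = -0.045, y = -0.07, 0, 0.07 m; a fourth fits at x = 0.035, y = 0.075 or -0.075, on the roomier side. Clear window in the lid.
- latch_2 (a joint): Latch lever of case_2: steel arm, underside 99 mm above the bench (6 mm over the shut lid), on an upright pivot at x = -0.115, y = -0.035 m in the case's frame, with an upright black knob. 0 rad: arm lies along +x over the lid and blocks it; grows clockwise from above to 1.9 (1.57: points to the case's -y). Clear of the lid beyond 1.45. Starts at 0 to 0.12; about 1 N at the knob, stays where left. Close it after the lid.
- latch_2_knob (a point): Grip point on the axis of latch_2's knob (16 mm in diameter, 36 mm tall, top 144 mm above the bench): 60 mm from the pivot, 16 mm below the knob's top, 20 mm above the arm; moves with the lever.
- lid_2 (a joint): Lid of case_2, 190 x 235 x 8 mm, hinged along the case's rear rim (axis along the case's y at x = 0.095, z = 0.0855 m in its frame). 0 rad: shut; grows as it opens, to 1.6 (just past upright). Stiff hinge: stays where it is left, takes 2 to 4 N at the knob.
- lid_2_knob (a point): Grip point in the lid knob of case_2: round, black, 20 mm in diameter, 22 mm tall, on a 12 mm stem. The point is 30 mm above the lid's top, 11 mm from the knob's end, 165 mm from the hinge line (38 mm above it when shut), 50 mm to the case's +y of the middle; moves with the lid. Pinched along the case's y, it pivots between the fingers as the lid turns.
- drive: Spare leg drive unit: a round black drum 74 mm across and 46 mm high with an aluminium boss 36 mm across on top (56 mm high in all), 0.6 kg, standing in one of the two cases. Origin: centre of its underside, z up.
- battery: Battery block: black, square, 72 x 72 x 56 mm with two brass strips on top, 0.5 kg, standing in the other case. Origin: centre of its underside, z up.
- wheel_1: A loose robot wheel (all alike; only some are there in a run): black knobbly tyre 60 mm across (63 over the knobs), 34 mm thick, lying flat, with a round steel axle stub, 26 mm in diameter and 32 mm long, standing up from its middle (66 mm high in all; 0.15 to 0.24 kg). Origin: centre of the tyre's flat underside; z along the axle towards the stub's end. Best picked by the stub.
- wheel_2: A loose robot wheel (all alike; only some are there in a run): black knobbly tyre 60 mm across (63 over the knobs), 34 mm thick, lying flat, with a round steel axle stub, 26 mm in diameter and 32 mm long, standing up from its middle (66 mm high in all; 0.15 to 0.24 kg). Origin: centre of the tyre's flat underside; z along the axle towards the stub's end. Best picked by the stub.
- wheel_3: A loose robot wheel (all alike; only some are there in a run): black knobbly tyre 60 mm across (63 over the knobs), 34 mm thick, lying flat, with a round steel axle stub, 26 mm in diameter and 32 mm long, standing up from its middle (66 mm high in all; 0.15 to 0.24 kg). Origin: centre of the tyre's flat underside; z along the axle towards the stub's end. Best picked by the stub.
- wheel_4: A loose robot wheel (all alike; only some are there in a run): black knobbly tyre 60 mm across (63 over the knobs), 34 mm thick, lying flat, with a round steel axle stub, 26 mm in diameter and 32 mm long, standing up from its middle (66 mm high in all; 0.15 to 0.24 kg). Origin: centre of the tyre's flat underside; z along the axle towards the stub's end. Best picked by the stub.
- puck: Round sensor puck, 84 mm across, 68 mm high, no stub. Bystander. Origin: centre of its underside.
- jar: Small jar, 56 mm across, 75 mm high. Bystander. Origin: centre of its underside.
- driver: Screwdriver, 150 mm long, lying in front of the right case. Bystander. Origin: on the bench under the tool.
- spanner: Spanner, 180 mm long, at the right side. Bystander. Origin: on the bench under the tool.
- tape: Cardboard ring, 100 mm across, 30 mm high, at the right side. Bystander. Origin: centre of its underside.
- meter: Hand meter, 150 x 75 x 34 mm, at the left side. Bystander. Origin: centre of its underside.
- spray: Bottle, 52 mm across, 160 mm high, at the left side. Bystander. Origin: centre of its underside.

How it is judged:
By the outcome, as a careful person would: the job done as asked, in the order asked, and still so for the second after the job is handed in, with the robot touching nothing.
Of wheel_1, wheel_2, wheel_3, wheel_4 only 2 to 4 are there at a start; the rules pass over those that are not, and their reading is None.
At some moment in a run one of wheel_1, wheel_2, wheel_3, wheel_4 may be knocked a few centimetres aside while the robot is not near it.
Once in a run the grip may slacken for a moment while it holds something.
It also fails if it takes over 210 s, if anything falls off the work surface, if the arm or the gripper's body presses on something with over 40 N, if the wrist force passes 120 N, or if a joint passes its speed limit or range.

## Working session

There is one attempt and no reset: what is moved stays moved. The work goes in short steps, Python scripts to look and compute and a tool call to move; the robot and the scene stay as the last step left them, time stands still between calls to the robot, and variables do not carry over. Pictures are saved under pics/ and viewed, and the job is handed in when it is done.

Besides the shell and the picture viewer there is one more tool, called as name([rows], argument=value, ...), one row to a line, values as JSON. step_arm: Moves the arm, as the interface text tells. Its arguments: {"type":"object","properties":{"moves":{"type":"array","items":{"type":"array","items":{"type":"array","items":{"type":"number"}}}},"force":{"type":"number"}},"required":["moves"]}

```bash
mkdir -p pics; cat > h.py <<'E'
import numpy as np, cv2
from workcell import env
from scipy.spatial.transform import Rotation as R
def pic(cam,name):
    im,d=env.read_camera(cam); cv2.imwrite(f'pics/{name}.png',im[:,:,::-1]); return im,d
def cal(cam):
    c=env.get_calibration(cam); return np.array(c['mtx']),np.array(c['camera_from_world'])
def cloud(cam,d):
    K,T=cal(cam); v,u=np.mgrid[0:400,0:640]
    P=np.stack([(u-K[0,2])/K[0,0]*d,(v-K[1,2])/K[1,1]*d,d],-1)
    Ti=np.linalg.inv(T); W=P@Ti[:3,:3].T+Ti[:3,3]; W[d<=0]=np.nan; return W
def proj(cam,p):
    K,T=cal(cam); q=T[:3,:3]@np.array(p)+T[:3,3]; r=K@q; return r[:2]/r[2]
def ray_z(cam,uv,z):
    K,T=cal(cam); Ti=np.linalg.inv(T); d=Ti[:3,:3]@np.linalg.inv(K)@np.array([uv[0],uv[1],1.]); o=Ti[:3,3]
    return o+d*(z-o[2])/d[2]
def rot():
    s=env.get_state(); q=s['orientation']; return R.from_quat([q[1],q[2],q[3],q[0]]),np.array(s['tcp_pos']),s
def st():
    r,p,s=rot(); M=r.as_matrix(); print('t',round(s['clock'],2),'tcp',p.round(4),'x',M[:,0].round(3),'z',M[:,2].round(3),'gap',round(float(s['finger_gap']),4),'F',np.round(s['wrist_force'],1),'j',np.round(s['joint_pos'],2))
def target(p,zdir,xdir=(0,0,-1)):
    """row turn/shift to reach TCP p with jaw dir zdir (sign chosen nearest)"""
    r,c,s=rot(); x=np.array(xdir,float); x/=np.linalg.norm(x); out=[]
    best=None
    for sg in (1,-1):
        z=np.array(zdir,float)*sg; z-=x*(x@z); z/=np.linalg.norm(z); y=np.cross(z,x)
        Rt=R.from_matrix(np.stack([x,y,z],1)); rv=(r.inv()*Rt).as_rotvec()
        if best is None or np.linalg.norm(rv)<np.linalg.norm(best): best=rv
    sh=r.inv().apply(np.array(p)-c)
    print('rows: rot',best.round(3),'shift',sh.round(4),'dist',np.linalg.norm(sh).round(3),'deg',np.degrees(np.linalg.norm(best)).round(1))
E
python3 - <<'E'
from h import *
st()
for c in('top','side'):
    im,d=pic(c,c+'0'); K,T=cal(c); print(c,np.linalg.inv(T)[:3].round(3).tolist(),K.round(1).tolist())
E
```

```text
t 0.0 tcp [ 0.2147 -0.5329  0.2414] x [-0.     0.002 -1.   ] z [ 0.374 -0.928 -0.002] gap 0.0855 F [ 1.1 -0.4  0.2] j [-1.33  0.31  0.04  1.3   0.    1.43]
top [[-0.015, -0.992, 0.125, 0.365], [-1.0, 0.014, -0.004, 0.006], [0.002, -0.125, -0.992, 1.621]] [[467.9, 0.0, 321.1], [0.0, 467.9, 204.4], [0.0, 0.0, 1.0]]
side [[-0.882, -0.356, 0.309, 0.05], [-0.471, 0.673, -0.57, 0.925], [-0.005, -0.648, -0.761, 1.316]] [[489.8, 0.0, 322.8], [0.0, 489.8, 201.0], [0.0, 0.0, 1.0]]
```

View pics/top0.png

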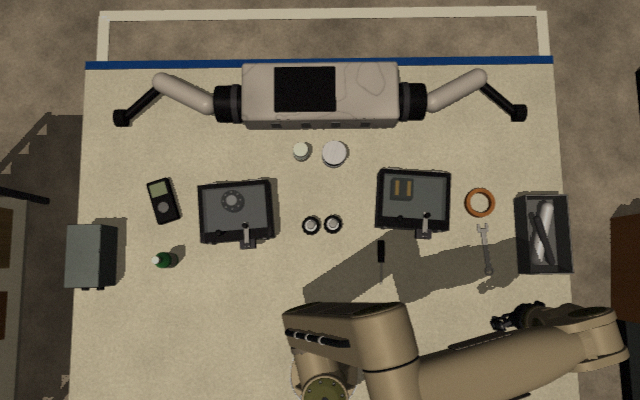

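View pics/side0.png

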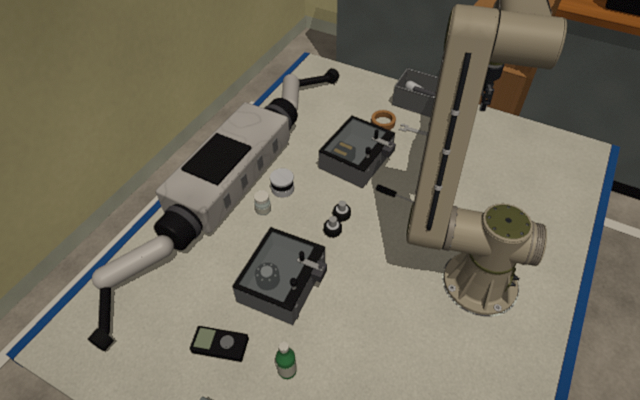

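The top view shows the round drum in the left case (232,201) and the battery with its brass strips in the right case (400,188). Two wheels stand at (311,225) and (333,223). The arm hides part of the bench at the bottom right.

```bash
cat > m.py <<'E'
from h import *
im,d=pic('top','top1'); W=cloud('top',d)
for n in ['case_1','drive','battery','latch_1_knob','lid_1_knob','latch_1','wheel_1','lid_1']:
    try:
        for r in env.silhouettes('top',n)[:6]:
            m=r['mask']; w=W[m]; w=w[~np.isnan(w[:,0])]
            print(n,round(r['confidence'],2),np.round(r['uv'],1),m.sum(),np.median(w,0).round(3),'zmax',np.percentile(w[:,2],98).round(3))
            if n=='case_1':
                x=w[(w[:,2]>.075)&(w[:,2]<.105)]
                print('  rect',cv2.minAreaRect((x[:,:2]*1000).astype(np.float32)), len(x))
    except Exception as e: print(n,repr(e))
E
python3 m.py; python3 - <<'E'
from h import *
pic('side','side1')
for n in ['latch_1_knob','lid_1_knob','wheel_1','drive','battery']:
    for r in env.boxes_of('side',n)[:6]: print(n,r)
E
```

```text
case_1 0.89 [414.5 200.7] 4592 [ 0.565 -0.308  0.092] zmax 0.111
  rect ((558.51123046875, -307.6190185546875), (237.31715393066406, 229.83485412597656), 85.55865478515625) 4169
case_1 0.56 [236.2 214.5] 4629 [0.535 0.277 0.092] zmax 0.11
  rect ((527.979736328125, 283.9962158203125), (228.3750457763672, 236.5682830810547), 4.093548774719238) 4196
drive 0.61 [412.5 198.6] 3979 [ 0.572 -0.305  0.092] zmax 0.1
drive 0.4 [305.1 153.1] 234 [0.742 0.065 0.073] zmax 0.081
latch_1_knob 0.41 [247.1 230.4] 133 [0.469 0.242 0.108] zmax 0.147
lid_1_knob 0.58 [233.4 206.1] 3988 [0.541 0.286 0.092] zmax 0.1
latch_1 0.71 [424.7 225.4] 140 [ 0.49  -0.335  0.109] zmax 0.147
latch_1 0.5 [305. 153.] 232 [0.741 0.065 0.073] zmax 0.081
latch_1 0.48 [245.9 235.3] 130 [0.462 0.242 0.109] zmax 0.146
wheel_1 0.76 [311.9 229.1] 257 [0.492 0.035 0.035] zmax 0.07
wheel_1 0.52 [332.5 225.4] 276 [ 0.497 -0.037  0.035] zmax 0.071
lid_1 0.86 [235.8 210.6] 4008 [0.542 0.288 0.092] zmax 0.1
lid_1 0.62 [415.4 198.3] 4107 [ 0.572 -0.306  0.092] zmax 0.101
latch_1_knob {'uv': [305.6, 261.7], 'confidence': 0.66}
lid_1_knob {'uv': [275.8, 272.1], 'confidence': 0.87}
wheel_1 {'uv': [339.2, 209.2], 'confidence': 0.76}
wheel_1 {'uv': [328.1, 230.6], 'confidence': 0.57}
wheel_1 {'uv': [283.9, 181.7], 'confidence': 0.32}
battery {'uv': [219.8, 345.5], 'confidence': 0.41}
```

```bash
python3 - <<'E'
import cv2
a=cv2.imread('pics/top0.png')[160:260,180:350]; cv2.imwrite('pics/topc.png',cv2.resize(a,None,fx=4.5,fy=4.5,interpolation=2))
a=cv2.imread('pics/side0.png')[180:330,220:360]; cv2.imwrite('pics/sidec.png',cv2.resize(a,None,fx=4,fy=4,interpolation=2))
E
```

```text
(no output)
```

View pics/topc.png

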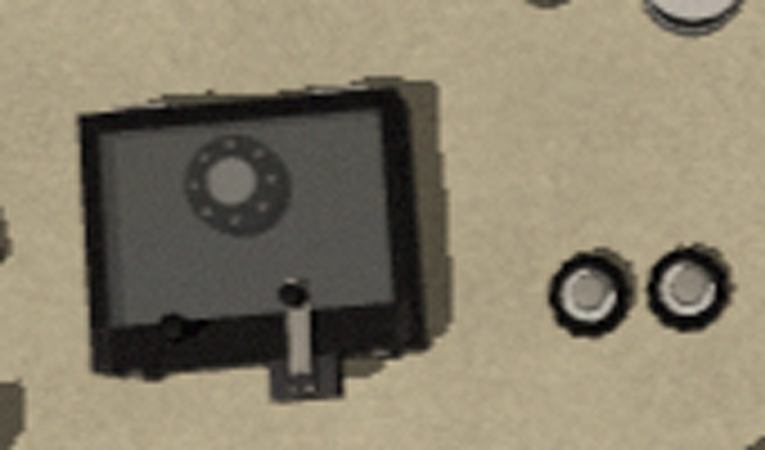

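View pics/sidec.png

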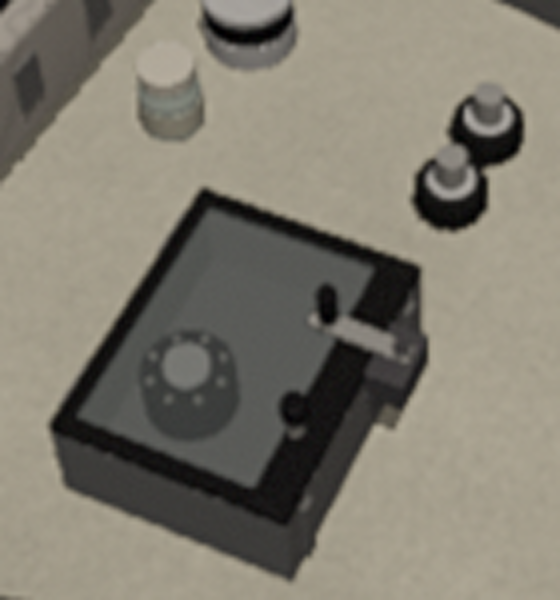

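```bash
cat > fit.py <<'E'
from h import *
from scipy.optimize import minimize
im,d=pic('top','top2'); W=cloud('top',d)
def fit(x0,ang0):
    m=(abs(W[...,2]-.092)<.006)&(np.hypot(W[...,0]-x0[0],W[...,1]-x0[1])<.22)
    P=W[m][:,:2]; print(len(P))
    # rectangle 190x235 maximising points inside minus area-penalty for soft edges: use signed distances of boundary
    from scipy.ndimage import distance_transform_edt
    g=np.zeros((500,500),np.uint8); o=np.array(x0)-.25
    # resample on 1 mm grid by plane projection
    xs,ys=np.meshgrid(o[0]+np.arange(500)*.001,o[1]+np.arange(500)*.001,indexing='ij')
    K,T=cal('top'); q=np.stack([xs,ys,np.full_like(xs,.093)],-1)@T[:3,:3].T+T[:3,3]; r=q@K.T
    u=r[...,0]/r[...,2]; v=r[...,1]/r[...,2]
    mm=cv2.remap(m.astype(np.float32),u.astype(np.float32),v.astype(np.float32),1)
    def cost(p):
        c,s=np.cos(p[2]),np.sin(p[2]); a=(xs-p[0])*c+(ys-p[1])*s; b=-(xs-p[0])*s+(ys-p[1])*c
        ins=np.clip((.095-abs(a))/.002+.5,0,1)*np.clip((.1175-abs(b))/.002+.5,0,1)
        return -(ins*(mm-.5)).sum()
    best=None
    for a0 in np.radians([-6,-3,0,3,6]):
        rr=minimize(cost,[x0[0],x0[1],ang0+a0],method='Nelder-Mead',options=dict(initial_simplex=[[x0[0],x0[1],ang0+a0],[x0[0]+.01,x0[1],ang0+a0],[x0[0],x0[1]+.01,ang0+a0],[x0[0],x0[1],ang0+a0+.05]]))
        if best is None or rr.fun<best.fun: best=rr
    return best.x,best.fun
for x0,a in (((.545,.285),0.),((.575,-.308),0.)):
    p,f=fit(x0,a); print(p.round(4),'deg',np.degrees(p[2]).round(2),f)
    c,s=np.cos(p[2]),np.sin(p[2]); 
    cw=lambda x,y,z:np.array([p[0]+c*x-s*y,p[1]+s*x+c*y,z])
    uv=[proj('top',cw(*q)) for q in [(-.095,-.1175,.093),(.095,-.1175,.093),(.095,.1175,.093),(-.095,.1175,.093),(-.07,.05,.128),(-.115,-.035,.105),(-.055,-.035,.128),(.04,0,.056)]]
    print('lidknob',cw(-.07,.05,.1235).round(3),'latch pivot',cw(-.115,-.035,.1).round(3)); print(np.round(uv,0).tolist())
    b=im[:,:,::-1].copy() if 'b' not in globals() else b
    for q in uv: cv2.circle(b,tuple(int(round(t)) for t in q),1,(0,0,255),-1)
b=b[150:260,180:470]; cv2.imwrite('pics/fit1.png',cv2.resize(b,None,fx=2.7,fy=2.7,interpolation=0))
# knobs: cloud z>.12 near left case
for nm,(x,y) in (('L',(.5,.28)),('R',(.5,-.33))):
    m=(W[...,2]>.118)&(W[...,2]<.16)&(np.hypot(W[...,0]-x,W[...,1]-y)<.15)
    n,l,sx,ce=cv2.connectedComponentsWithStats(m.astype(np.uint8))
    for i in range(1,n): print(nm,ce[i].round(1),sx[i,4],W[l==i].mean(0).round(4))
for uv in ((311,224.5),(333,223)):
    m=(W[...,2]>.055)&(W[...,2]<.08)&(np.hypot(np.mgrid[0:400,0:640][1]-uv[0],np.mgrid[0:400,0:640][0]-uv[1])<12)
    print('stub',m.sum(),W[m].mean(0).round(4), np.ptp(W[m],axis=0).round(3))
E
python3 fit.py
```

```text
3694
[0.5409 0.2846 0.0737] deg 4.22 -16370.66530971112
lidknob [0.467 0.329 0.124] latch pivot [0.429 0.241 0.1  ]
[[272.0, 236.0], [268.0, 179.0], [197.0, 185.0], [200.0, 243.0], [218.0, 232.0], [247.0, 244.0], [245.0, 225.0], [236.0, 200.0]]
3621
[ 0.571  -0.308  -0.0812] deg -4.65 -16123.962162620355
lidknob [ 0.505 -0.252  0.124] latch pivot [ 0.454 -0.334  0.1  ]
[[449.0, 230.0], [451.0, 173.0], [380.0, 168.0], [377.0, 225.0], [400.0, 218.0], [424.0, 234.0], [427.0, 215.0], [413.0, 189.0]]
L [244.5 225.2] 26 [0.4883 0.2436 0.1405]
L [218.4 232.5] 33 [0.4667 0.3278 0.1326]
R [427.3 215. ] 26 [ 0.5123 -0.3376  0.1391]
R [400.  218.1] 36 [ 0.5045 -0.2513  0.1326]
stub 51 [0.4937 0.0358 0.0655] [0.024 0.023 0.016]
stub 48 [ 0.4969 -0.0387  0.0665] [0.023 0.023 0.018]
```

View pics/fit1.png

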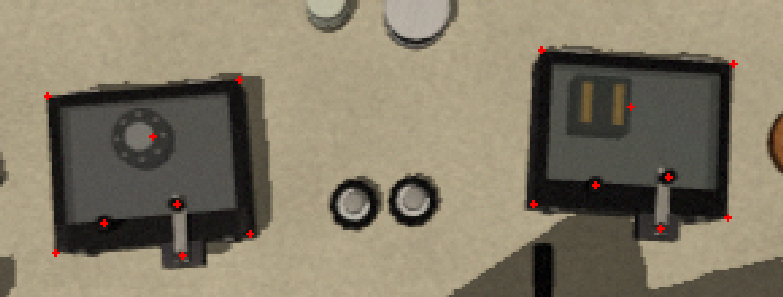

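The fit puts case_1 at (0.541, 0.285) with 4.2° yaw. Its projected knobs land on the pictured ones, and the latch is at about 0.03 rad. Next I move the arm up and over, which also uncovers the hidden bench.

```bash
cat >> h.py <<'E'
def ty(p,yaw):
    r,c,s=rot(); z=np.array([np.cos(yaw),np.sin(yaw),0]); x=np.array([0,0,-1.]); y=np.cross(z,x)
    Rt=R.from_matrix(np.stack([x,y,z],1)); rv=(r.inv()*Rt).as_rotvec(); sh=r.inv().apply(np.array(p)-c)
    print('turn',rv.round(3),'shift',sh.round(4),'rows',np.ceil(max(np.linalg.norm(sh)/.05,np.degrees(np.linalg.norm(rv))/8.59)),'j6~',round(np.arctan2(p[1],p[0])-yaw+1.572,2))
C=np.array([.5409,.2846]); A=.0737
def cw(x,y,z=0): c,s=np.cos(A),np.sin(A); return np.array([C[0]+c*x-s*y,C[1]+s*x+c*y,z])
E
python3 - <<'E'
from h import *
ty((.45,-.05,.28),1.06)
E
```

```text
turn [-2.248  0.     0.   ] shift [-0.0377  0.3988 -0.3606] rows 15.0 j6~ 0.4
```

step_arm([
  [[-0.75, 0, 0, -0.038, 0.13, -0.12, 1], [-0.75, 0, 0, -0.038, 0.13, -0.12, 1], [-0.75, 0, 0, -0.038, 0.13, -0.12, 1], [-0.75, 0, 0, -0.038, 0.133, -0.12, 1], [-0.75, 0, 0, -0.038, 0.133, -0.12, 1], [-1.5, 0, 0, -0.038, 0.266, -0.24, 1], [-1.5, 0, 0, -0.038, 0.266, -0.24, 1], [-1.5, 0, 0, -0.038, 0.266, -0.24, 1], [-1.5, 0, 0, -0.038, 0.266, -0.24, 1], [-1.5, 0, 0, -0.038, 0.266, -0.24, 1], [-2.25, 0, 0, -0.038, 0.4, -0.36, 1], [-2.25, 0, 0, -0.038, 0.4, -0.36, 1]],
], force=40)

```text
clock: 2.1
tcp_pos: [0.4164, -0.1215, 0.2805]
orientation: [0.674, -0.214, 0.674, 0.213]
wrist_force: [1.2, -0.9, -0.0]
finger_gap: 0.0858
```

```bash
python3 - <<'E'
from h import *
st()
pic('top','top3')
for n in ['wheel_1']:
  for c in('top','side'):
    if c=='side': pic('side','side3')
    for r in env.boxes_of(c,n)[:6]: print(c,n,r)
yaw=A+np.pi/2
ty((.488,.2436,.22),yaw)
E
```

```text
t 2.1 tcp [ 0.4164 -0.1215  0.2805] x [ 0.001 -0.001 -1.   ] z [0.817 0.576 0.   ] gap 0.0858 F [ 1.2 -0.9 -0. ] j [-0.47  0.03 -0.21  1.33 -0.    0.49]
top wheel_1 {'uv': [311.3, 227.8], 'confidence': 0.81}
top wheel_1 {'uv': [332.6, 225.4], 'confidence': 0.8}
side wheel_1 {'uv': [341.0, 209.5], 'confidence': 0.75}
side wheel_1 {'uv': [331.1, 226.7], 'confidence': 0.74}
side wheel_1 {'uv': [280.5, 277.4], 'confidence': 0.5}
side wheel_1 {'uv': [283.8, 361.1], 'confidence': 0.2}
turn [-1.029 -0.     0.   ] shift [0.0602 0.2561 0.2685] rows 8.0 j6~ 0.39
```

View pics/top3.png

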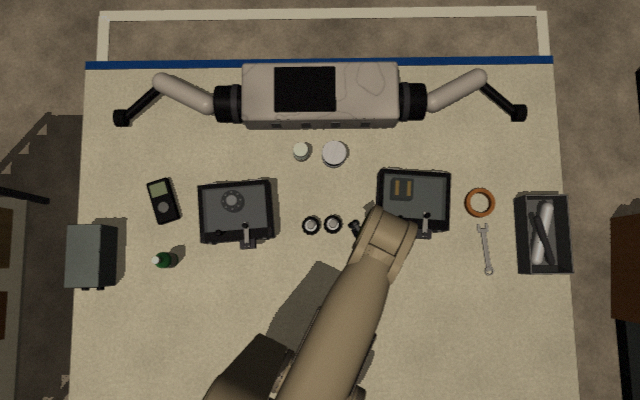

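View pics/side3.png

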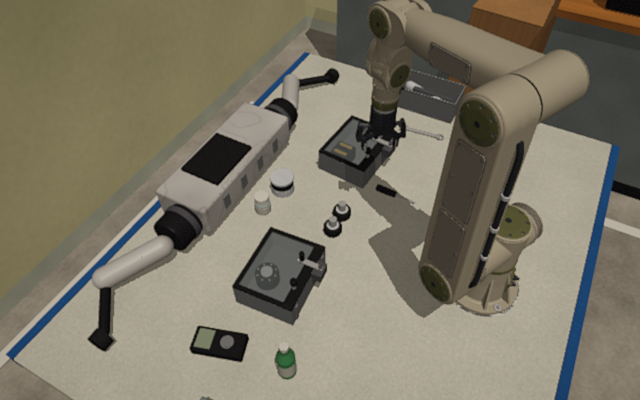

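The two views together cover the whole reachable bench, and there are only two wheels: (311,226) and (333,224). Next is the latch knob.

step_arm([
  [[-0.51, 0, 0, 0.03, 0.128, 0.134, 1], [-0.51, 0, 0, 0.03, 0.128, 0.134, 1], [-0.51, 0, 0, 0.03, 0.128, 0.134, 1], [-0.51, 0, 0, 0.03, 0.128, 0.134, 1], [-1.03, 0, 0, 0.06, 0.256, 0.2685, 1], [-1.03, 0, 0, 0.06, 0.256, 0.2685, 1], [-1.03, 0, 0, 0.06, 0.256, 0.2685, 1], [-1.03, 0, 0, 0.06, 0.256, 0.2685, 1], [-1.03, 0, 0, 0.06, 0.256, 0.2685, 1], [-1.03, 0, 0, 0.06, 0.256, 0.2685, 0.6], [-1.03, 0, 0, 0.06, 0.256, 0.2685, 0.6]],
])

```text
clock: 3.4
tcp_pos: [0.4883, 0.2419, 0.2203]
orientation: [-0.482, 0.518, -0.482, -0.517]
wrist_force: [0.4, 0.0, -0.2]
finger_gap: 0.059
```

```bash
python3 - <<'E'
from h import *
st()
ty((.488,.2436,.125),A+np.pi/2)
E
```

```text
t 3.4 tcp [0.4883 0.2419 0.2203] x [-0.    -0.001 -1.   ] z [-0.071  0.997 -0.001] gap 0.059 F [ 0.4  0.  -0.2] j [ 0.31  0.26 -0.08  1.23 -0.    0.24]
turn [-0.002 -0.001 -0.   ] shift [0.0953 0.0001 0.0018] rows 2.0 j6~ 0.39
```

step_arm([
  [[0, 0, 0, 0.04, 0, 0.0018, 0.6], [0, 0, 0, 0.08, 0, 0.0018, 0.6], [0, 0, 0, 0.095, 0, 0.0018, 0.6], [0, 0, 0, 0.095, 0, 0.0018, 0.6], [0, 0, 0, 0.095, 0, 0.0018, 0.1], [0, 0, 0, 0.095, 0, 0.0018, 0.1], [0, 0, 0, 0.095, 0, 0.0018, 0.1], [0, 0, 0, 0.095, 0, 0.0018, 0.1], [0, 0, 0, 0.095, 0, 0.0018, 0.1], [0, 0, 0, 0.095, 0, 0.0018, 0.1], [0, 0, 0, 0.095, 0, 0.0018, 0.1]],
], force=25)

```text
clock: 4.5
tcp_pos: [0.4897, 0.2438, 0.1272]
orientation: [-0.483, 0.519, -0.481, -0.516]
wrist_force: [1.5, -1.4, 6.9]
finger_gap: 0.015
```

```bash
python3 - <<'E'
from h import *
st()
r,p,s=rot(); piv=cw(-.115,-.035)[:2]; k0=p[:2]; v=k0-piv; print('r',np.linalg.norm(v),'lever',A-np.arctan2(v[1],v[0]))
th0=np.arctan2(v[1],v[0])
for th in np.linspace(0,1.72,13)[1:]:
    t=A-th; q=piv+.060*np.array([np.cos(t),np.sin(t)])
    print(round(th,2), r.inv().apply(np.append(q,.125)-p).round(4))
E
```

```text
t 4.5 tcp [0.4897 0.2438 0.1272] x [ 0.004 -0.001 -1.   ] z [-0.071  0.997 -0.001] gap 0.015 F [ 1.5 -1.4  6.9] j [ 0.32  0.32 -0.24  1.01 -0.    0.24]
r 0.06097030892680007 lever 0.0307156377659471
0.14 [ 0.0022  0.0015 -0.0067]
0.29 [ 0.0022  0.0034 -0.0151]
0.43 [ 0.0022  0.0064 -0.0232]
0.57 [ 0.0022  0.0105 -0.0307]
0.72 [ 0.0022  0.0156 -0.0376]
0.86 [ 0.0022  0.0217 -0.0436]
1.0 [ 0.0021  0.0286 -0.0488]
1.15 [ 0.0021  0.0361 -0.0529]
1.29 [ 0.0021  0.0442 -0.0559]
1.43 [ 0.002   0.0526 -0.0577]
1.58 [ 0.002   0.0612 -0.0583]
1.72 [ 0.002   0.0697 -0.0576]
```

step_arm([
  [[0, 0, 0, -0.001, 0.0015, -0.0067, 0.1], [0, 0, 0, -0.001, 0.0034, -0.015, 0.1], [0, 0, 0, -0.001, 0.0064, -0.023, 0.1], [0, 0, 0, -0.001, 0.0105, -0.0307, 0.1], [0, 0, 0, -0.001, 0.0156, -0.0376, 0.1], [0, 0, 0, -0.001, 0.0217, -0.0436, 0.1], [0, 0, 0, -0.001, 0.0286, -0.0488, 0.1], [0, 0, 0, -0.001, 0.036, -0.053, 0.1], [0, 0, 0, -0.001, 0.044, -0.056, 0.1], [0, 0, 0, -0.001, 0.0526, -0.0577, 0.1], [0, 0, 0, -0.001, 0.061, -0.058, 0.1], [0, 0, 0, -0.001, 0.07, -0.0576, 0.1]],
])

```text
clock: 5.7
tcp_pos: [0.4255, 0.185, 0.1284]
orientation: [0.486, -0.518, 0.477, 0.518]
wrist_force: [10.3, 23.7, -13.3]
finger_gap: 0.0149
```

```bash
python3 - <<'E'
from h import *
st()
r,p,s=rot(); piv=cw(-.115,-.035)[:2]
v=p[:2]-piv; print('r',np.linalg.norm(v),'lever',A-np.arctan2(v[1],v[0]))
for th in (1.66,1.75): 
    t=A-th; q=piv+.060*np.array([np.cos(t),np.sin(t)])
    print(th, r.inv().apply(np.append(q,.128)-p).round(4))
E
```

```text
t 5.7 tcp [0.4255 0.185  0.1284] x [ 0.008  0.009 -1.   ] z [-0.073  0.997  0.009] gap 0.0149 F [ 10.3  23.7 -13.3] j [ 0.23  0.16 -0.44  0.96  0.01  0.16]
r 0.056293952870251504 lever 1.7022525527012857
1.66 [ 0.0004 -0.002  -0.004 ]
1.75 [ 0.0004  0.0033 -0.0032]
```

step_arm([
  [[0, 0, 0, 0, 0, 0.002, 0.1], [0, 0, 0, 0, 0, 0.002, 0.6], [0, 0, 0, 0, 0, 0.002, 0.6], [0, 0, 0, 0, 0, 0.002, 0.6], [0, 0, 0, -0.05, 0, 0, 0.6], [0, 0, 0, -0.1, 0, 0, 0.6], [0, 0, 0, -0.12, 0, 0, 0.6], [0, 0, 0, -0.12, 0, 0, 0.6]],
])

```text
clock: 6.5
tcp_pos: [0.4267, 0.1842, 0.2522]
orientation: [-0.488, 0.519, -0.475, -0.517]
wrist_force: [0.5, -0.3, -0.4]
finger_gap: 0.0509
```

```bash
python3 - <<'E'
from h import *
st()
k=cw(-.07,.05,.1235); print(k)
ty((k[0],k[1],.22),A+np.pi/2)
im,d=pic('side','side4'); 
im,d=pic('top','top4'); W=cloud('top',d)
for r in env.boxes_of('top','latch_1_knob'): print(r, W[int(r['uv'][1]),int(r['uv'][0])])
E
```

```text
t 6.5 tcp [0.4267 0.1842 0.2522] x [ 0.015  0.011 -1.   ] z [-0.072  0.997  0.01 ] gap 0.0509 F [ 0.5 -0.3 -0.4] j [ 0.23  0.08 -0.22  1.25  0.01  0.16]
[0.46740836 0.32930994 0.1235    ]
turn [-0.001  0.01   0.015] shift [ 0.0343 -0.0506  0.1415] rows 4.0 j6~ 0.54
```

View pics/side4.png

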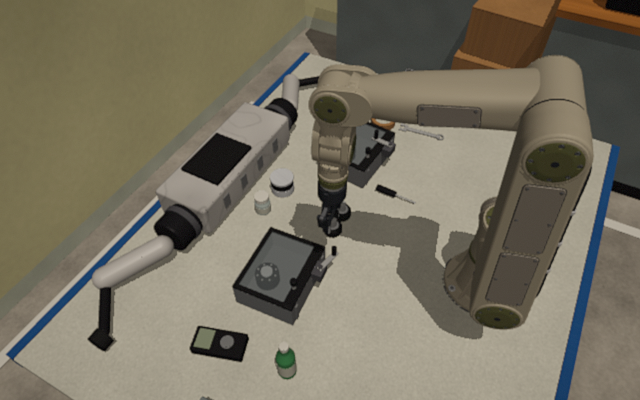

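The latch is swung clear: its knob now shows at (334,251), outside the lid. Next is the lid knob.

step_arm([
  [[0, 0.01, 0.015, 0.0, -0.017, 0.047, 0.6], [0, 0.01, 0.015, 0.01, -0.034, 0.094, 0.6], [0, 0.01, 0.015, 0.034, -0.0506, 0.1415, 0.6], [0, 0.01, 0.015, 0.034, -0.0506, 0.1415, 0.6], [0, 0.01, 0.015, 0.034, -0.0506, 0.1415, 0.6], [0, 0.01, 0.015, 0.034, -0.0506, 0.1415, 0.6]],
])

```text
clock: 7.25
tcp_pos: [0.4636, 0.3278, 0.2141]
orientation: [0.478, -0.516, 0.485, 0.519]
wrist_force: [0.6, -0.2, -0.3]
finger_gap: 0.051
```

```bash
python3 - <<'E'
from h import *
st()
k=cw(-.07,.05,.1235)
ty((k[0],k[1]-.001,.1185),A+np.pi/2)
E
```

```text
t 7.25 tcp [0.4636 0.3278 0.2141] x [-0.01  -0.004 -1.   ] z [-0.072  0.997 -0.003] gap 0.051 F [ 0.6 -0.2 -0.3] j [ 0.47  0.32 -0.02  1.25  0.    0.4 ]
turn [-0.001 -0.003 -0.01 ] shift [ 0.0956 -0.0048  0.0006] rows 2.0 j6~ 0.54
```

step_arm([
  [[0, -0.003, -0.01, 0.04, -0.005, 0.0006, 0.6], [0, -0.003, -0.01, 0.08, -0.005, 0.0006, 0.6], [0, -0.003, -0.01, 0.095, -0.005, 0.0006, 0.6], [0, -0.003, -0.01, 0.095, -0.005, 0.0006, 0.6], [0, -0.003, -0.01, 0.095, -0.005, 0.0006, 0.6], [0, -0.003, -0.01, 0.095, -0.005, 0.0006, 0.15], [0, -0.003, -0.01, 0.095, -0.005, 0.0006, 0.15], [0, -0.003, -0.01, 0.095, -0.005, 0.0006, 0.15], [0, -0.003, -0.01, 0.095, -0.005, 0.0006, 0.15], [0, -0.003, -0.01, 0.095, -0.005, 0.0006, 0.15], [0, -0.003, -0.01, 0.095, -0.005, 0.0006, 0.15]],
], force=35)

```text
clock: 8.35
tcp_pos: [0.4687, 0.3315, 0.1215]
orientation: [0.484, -0.517, 0.479, 0.519]
wrist_force: [-2.3, 7.4, 2.9]
finger_gap: 0.0186
```

```bash
cat > lid.py <<'E'
from h import *
import sys
# args: current lid angle, then list target angles
st(); r,p,s=rot()
hd=np.array([np.cos(A),np.sin(A)])
def pt(th): # grip point in (along case x from hinge, z)
    a=np.array([-.165*np.cos(th)+.038*np.sin(th), .165*np.sin(th)+.038*np.cos(th)]); return np.array([hd[0]*a[0],hd[1]*a[0],a[1]])
t0=float(sys.argv[1])
for t in sys.argv[2:]:
    t=float(t); print(t, r.inv().apply(pt(t)-pt(t0)).round(4), (p+pt(t)-pt(t0)).round(3))
E
python3 lid.py 0 .05 .1 .15 .2 .3 .4 .5 .6 .7 .8 .9
```

```text
t 8.35 tcp [0.4687 0.3315 0.1215] x [ 0.003  0.007 -1.   ] z [-0.074  0.997  0.006] gap 0.0186 F [-2.3  7.4  2.9] j [ 0.47  0.37 -0.18  1.02  0.    0.4 ]
0.05 [-0.0082 -0.0021  0.0001] [0.471 0.332 0.13 ]
0.1 [-0.0163 -0.0047  0.0001] [0.473 0.332 0.138]
0.15 [-0.0242 -0.0076  0.0002] [0.476 0.332 0.146]
0.2 [-0.032  -0.0109  0.0002] [0.479 0.332 0.153]
0.3 [-0.047  -0.0188  0.0003] [0.487 0.333 0.169]
0.4 [-0.0612 -0.028   0.0004] [0.496 0.334 0.183]
0.5 [-0.0743 -0.0387  0.0005] [0.507 0.334 0.196]
0.6 [-0.0864 -0.0506  0.0005] [0.519 0.335 0.208]
0.7 [-0.0971 -0.0636  0.0006] [0.532 0.336 0.219]
0.8 [-0.1066 -0.0777  0.0006] [0.546 0.337 0.228]
0.9 [-0.1146 -0.0926  0.0007] [0.561 0.338 0.236]
```

step_arm([
  [[0, 0, 0, -0.008, -0.002, 0, 0.15], [0, 0, 0, -0.016, -0.0047, 0, 0.15], [0, 0, 0, -0.024, -0.0076, 0, 0.15], [0, 0, 0, -0.032, -0.011, 0, 0.15], [0, 0, 0, -0.047, -0.019, 0, 0.15], [0, 0, 0, -0.061, -0.028, 0, 0.15], [0, 0, 0, -0.061, -0.028, 0, 0.15]],
])

```text
clock: 9.05
tcp_pos: [0.4981, 0.3338, 0.1848]
orientation: [0.485, -0.518, 0.478, 0.519]
wrist_force: [0.7, 2.9, -1.3]
finger_gap: 0.0188
```

```bash
python3 - <<'E'
from h import *
st()
pic('side','side5')
E
```

```text
t 9.05 tcp [0.4981 0.3338 0.1848] x [ 0.006  0.009 -1.   ] z [-0.074  0.997  0.008] gap 0.0188 F [ 0.7  2.9 -1.3] j [ 0.45  0.37 -0.01  1.18  0.01  0.38]
```

View pics/side5.png

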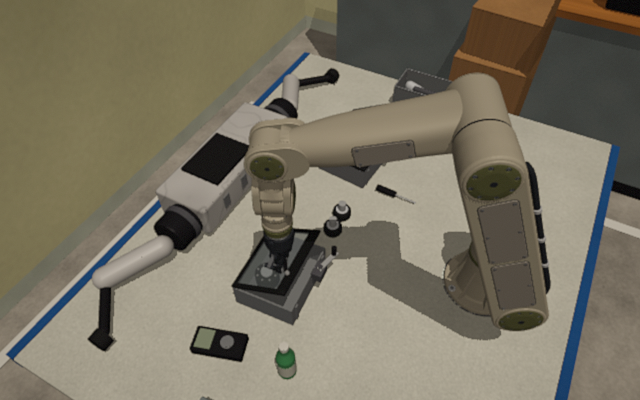

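The lid is rising with the gripper. I carry on along the arc.

```bash
python3 lid.py .41 .5 .6 .7 .8 .9 1.0 1.1 1.2 1.3 1.4 1.5 1.57
```

```text
t 9.1 tcp [0.4975 0.3337 0.1839] x [ 0.005  0.008 -1.   ] z [-0.074  0.997  0.008] gap 0.0186 F [ 1.2  4.2 -2.2] j [ 0.45  0.37 -0.01  1.18  0.01  0.38]
0.5 [-0.0118 -0.0097  0.0001] [0.507 0.334 0.196]
0.6 [-0.0238 -0.0216  0.0002] [0.519 0.335 0.208]
0.7 [-0.0345 -0.0347  0.0003] [0.532 0.336 0.219]
0.8 [-0.0439 -0.0487  0.0003] [0.546 0.337 0.228]
0.9 [-0.0519 -0.0637  0.0004] [0.561 0.338 0.236]
1.0 [-0.0583 -0.0793  0.0004] [0.576 0.34  0.243]
1.1 [-0.0631 -0.0956  0.0005] [0.592 0.341 0.248]
1.2 [-0.0663 -0.1122  0.0005] [0.609 0.342 0.251]
1.3 [-0.0678 -0.129   0.0005] [0.626 0.343 0.252]
1.4 [-0.0676 -0.146   0.0005] [0.643 0.344 0.252]
1.5 [-0.0657 -0.1628  0.0005] [0.659 0.346 0.251]
1.57 [-0.0634 -0.1744  0.0005] [0.671 0.347 0.248]
```

step_arm([
  [[0, 0, 0, -0.012, -0.0097, 0, 0.15], [0, 0, 0, -0.024, -0.0216, 0, 0.15], [0, 0, 0, -0.0345, -0.0347, 0, 0.15], [0, 0, 0, -0.044, -0.0487, 0, 0.15], [0, 0, 0, -0.052, -0.0637, 0, 0.15], [0, 0, 0, -0.058, -0.079, 0, 0.15], [0, 0, 0, -0.063, -0.0956, 0, 0.15], [0, 0, 0, -0.066, -0.112, 0, 0.15], [0, 0, 0, -0.068, -0.129, 0, 0.15], [0, 0, 0, -0.0676, -0.146, 0, 0.15], [0, 0, 0, -0.0657, -0.163, 0, 0.15], [0, 0, 0, -0.0634, -0.1744, 0, 0.15]],
])

```text
clock: 10.3
tcp_pos: [0.6708, 0.3467, 0.2487]
orientation: [0.485, -0.517, 0.478, 0.519]
wrist_force: [-2.9, 3.3, 2.8]
finger_gap: 0.018
```

```bash
python3 lid.py 1.55 1.58 1.62; python3 - <<'E'
from h import *
pic('side','side6')
E
```

```text
t 10.3 tcp [0.6708 0.3467 0.2487] x [ 0.004  0.01  -1.   ] z [-0.074  0.997  0.009] gap 0.018 F [-2.9  3.3  2.8] j [0.37 0.71 0.7  1.55 0.01 0.29]
1.58 [ 0.0011 -0.005  -0.    ] [0.676 0.347 0.248]
1.62 [ 0.0029 -0.0115 -0.    ] [0.682 0.348 0.246]
```

View pics/side6.png

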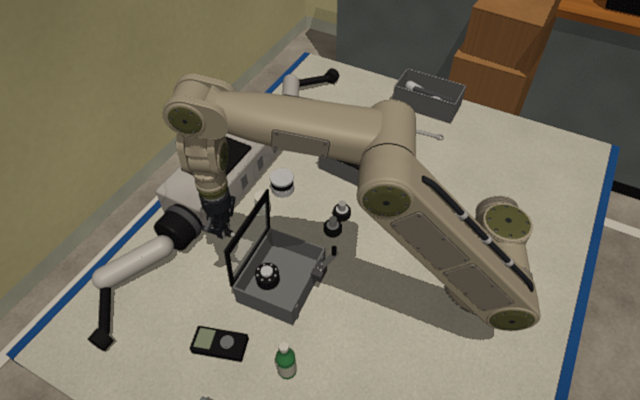

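The lid stands upright and the drum shows inside at (266,276). Release the knob and rise.

step_arm([
  [[0, 0, 0, 0, 0, 0, 0.6], [0, 0, 0, 0, 0, 0, 0.6], [0, 0, 0, 0, 0, 0, 0.6], [0, 0, 0, -0.03, 0, 0, 0.6], [0, 0, 0, -0.06, 0, 0, 0.6], [0, 0, 0, -0.1, 0, 0, 0.6], [0, 0, 0, -0.1, 0, 0, 0.6], [0, 0, 0, -0.1, 0, 0, 0.6]],
])

```text
clock: 11.15
tcp_pos: [0.6723, 0.3459, 0.3503]
orientation: [0.486, -0.518, 0.476, 0.518]
wrist_force: [-0.2, -0.8, -0.3]
finger_gap: 0.0511
```

```bash
python3 - <<'E'
from h import *
st()
im,d=pic('top','top7'); W=cloud('top',d); pic('side','side7')
V,U=np.mgrid[0:400,0:640]
for r in env.boxes_of('top','wheel_1'):
    u,v=r['uv']; m=(W[...,2]>.055)&(W[...,2]<.08)&(np.hypot(U-u,V-v)<14)
    print(r['confidence'],np.round(r['uv'],1),'stub',m.sum(),W[m].mean(0).round(4) if m.any() else None)
for r in env.silhouettes('top','drive')[:3]:
    m=r['mask']; print('drive',r['confidence'],r['uv'],m.sum(),np.nanmedian(W[m],0))
for r in env.silhouettes('side','drive')[:3]: print('sd',r['confidence'],r['uv'])
ty((.497,-.0385,.3),A+np.pi/2)
E
```

```text
t 11.15 tcp [0.6723 0.3459 0.3503] x [ 0.01   0.012 -1.   ] z [-0.074  0.997  0.011] gap 0.0511 F [-0.2 -0.8 -0.3] j [0.37 0.83 1.19 1.92 0.01 0.29]
0.8 [311.7 229.5] stub 50 [0.4935 0.0359 0.0656]
0.63 [332.4 227. ] stub 47 [ 0.4969 -0.0389  0.0662]
0.43 [416.2 200.3] stub 0 None
drive 0.65 [235.8, 201.9] 406 [0.57808949 0.29670618 0.05181361]
sd 0.8 [267.8, 273.4]
turn [0.    0.009 0.004] shift [ 0.0427  0.2024 -0.3706] rows 9.0 j6~ -0.15
```

View pics/top7.png

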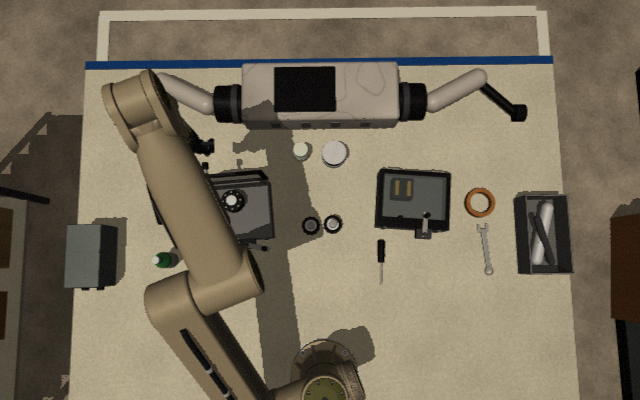

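View pics/side7.png

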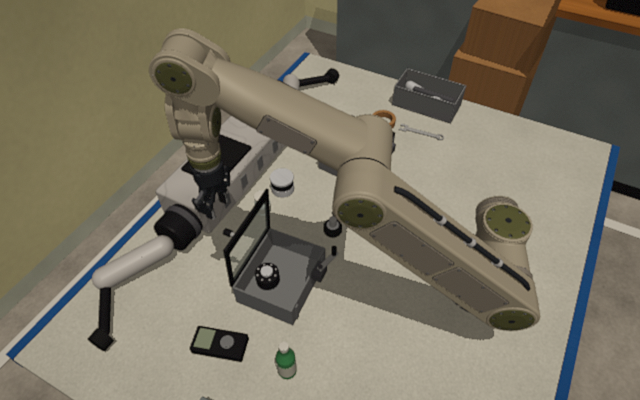

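step_arm([
  [[0, 0.009, 0.004, 0.04, 0.2, -0.37, 0.6], [0, 0.009, 0.004, 0.04, 0.2, -0.37, 0.6], [0, 0.009, 0.004, 0.04, 0.2, -0.37, 0.6], [0, 0.009, 0.004, 0.04, 0.2, -0.37, 0.6], [0, 0.009, 0.004, 0.04, 0.2, -0.37, 0.6], [0, 0.009, 0.004, 0.04, 0.2, -0.37, 0.6], [0, 0.009, 0.004, 0.04, 0.2, -0.37, 0.6], [0, 0.009, 0.004, 0.04, 0.2024, -0.37, 0.6], [0, 0.009, 0.004, 0.08, 0.2024, -0.37, 0.6], [0, 0.009, 0.004, 0.13, 0.2024, -0.37, 0.6], [0, 0.009, 0.004, 0.18, 0.2024, -0.37, 0.6], [0, 0.009, 0.004, 0.18, 0.2024, -0.37, 0.6]],
])

```text
clock: 12.6
tcp_pos: [0.4917, -0.036, 0.157]
orientation: [0.48, -0.514, 0.484, 0.521]
wrist_force: [0.1, 0.9, -0.3]
finger_gap: 0.0515
```

```bash
python3 - <<'E'
from h import *
st(); ty((.497,-.0388,.049),A+np.pi/2)
E
```

```text
t 12.6 tcp [ 0.4917 -0.036   0.157 ] x [-0.011  0.003 -1.   ] z [-0.072  0.997  0.003] gap 0.0515 F [ 0.1  0.9 -0.3] j [-0.24  0.21 -0.31  1.07 -0.   -0.31]
turn [-0.001  0.003 -0.011] shift [ 0.1079 -0.0062 -0.0035] rows 3.0 j6~ -0.15
```

step_arm([
  [[0, 0.003, -0.011, 0.04, -0.006, -0.0035, 0.6], [0, 0.003, -0.011, 0.075, -0.006, -0.0035, 0.6], [0, 0.003, -0.011, 0.1, -0.006, -0.0035, 0.6], [0, 0.003, -0.011, 0.108, -0.006, -0.0035, 0.6], [0, 0.003, -0.011, 0.108, -0.006, -0.0035, 0.6], [0, 0.003, -0.011, 0.108, -0.006, -0.0035, 0.2], [0, 0.003, -0.011, 0.108, -0.006, -0.0035, 0.2], [0, 0.003, -0.011, 0.108, -0.006, -0.0035, 0.2], [0, 0.003, -0.011, 0.108, -0.006, -0.0035, 0.2], [0, 0.003, -0.011, 0.108, -0.006, -0.0035, 0.2]],
], force=60)

```text
clock: 13.6
tcp_pos: [0.4985, -0.039, 0.051]
orientation: [-0.482, 0.519, -0.481, -0.517]
wrist_force: [-1.0, 1.3, 6.8]
finger_gap: 0.0245
```

```bash
python3 - <<'E'
from h import *
st(); t=cw(-.045,.07); ty((.4969,-.0388,.165),A+np.pi/2); ty((t[0],t[1],.165),A+np.pi/2); ty((t[0],t[1],.058),A+np.pi/2)
E
```

```text
t 13.6 tcp [ 0.4985 -0.039   0.051 ] x [ 0.004 -0.    -1.   ] z [-0.073  0.997 -0.001] gap 0.0245 F [-1.   1.3  6.8] j [-0.24  0.31 -0.46  0.79  0.   -0.31]
turn [-0.001 -0.001  0.004] shift [-0.114   0.0011  0.0002] rows 3.0 j6~ -0.15
turn [-0.001 -0.001  0.004] shift [-0.1141 -0.0212  0.3895] rows 9.0 j6~ 0.55
turn [-0.001 -0.001  0.004] shift [-0.0071 -0.0208  0.3896] rows 8.0 j6~ 0.55
```

step_arm([
  [[0, 0, 0, -0.03, 0, 0, 0.2], [0, 0, 0, -0.07, 0, 0, 0.2], [0, 0, 0, -0.114, 0, 0, 0.2], [0, 0, 0, -0.114, 0, 0, 0.2], [0, 0, 0, -0.114, -0.003, 0.05, 0.2], [0, 0, 0, -0.114, -0.007, 0.1, 0.2]],
])

```text
clock: 14.2
tcp_pos: [0.498, 0.0608, 0.1654]
orientation: [-0.484, 0.518, -0.481, -0.515]
wrist_force: [2.1, 1.0, -1.8]
finger_gap: 0.0241
```

```bash
python3 - <<'E'
from h import *
st(); pic('side','side8'); t=cw(-.045,.07); ty((t[0],t[1],.165),A+np.pi/2)
E
```

```text
t 14.2 tcp [0.498  0.0608 0.1654] x [ 0.006 -0.    -1.   ] z [-0.068  0.998 -0.001] gap 0.0241 F [ 2.1  1.  -1.8] j [-0.04  0.21 -0.29  1.07 -0.   -0.11]
turn [0.003 0.005 0.005] shift [ 0.0017 -0.0158  0.2819] rows 6.0 j6~ 0.55
```

View pics/side8.png

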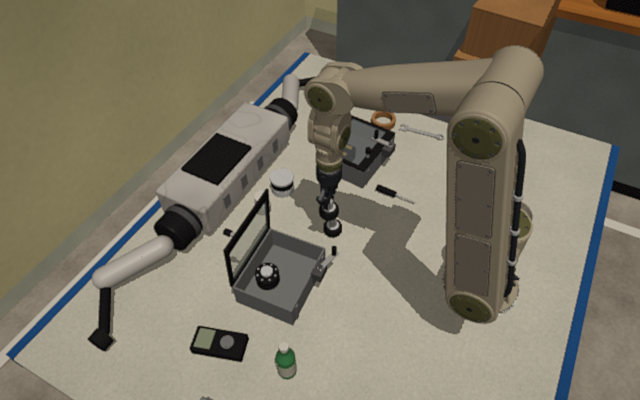

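The gripper holds the wheel at (327,210), above the second wheel at (333,230). I carry it to the slot at y = +0.07.

step_arm([
  [[0, 0, 0, 0, -0.003, 0.05, 0.2], [0, 0, 0, 0, -0.006, 0.1, 0.2], [0, 0, 0, 0, -0.008, 0.15, 0.2], [0, 0, 0, 0, -0.011, 0.2, 0.2], [0, 0, 0, 0, -0.014, 0.25, 0.2], [0, 0.005, 0.005, 0, -0.016, 0.282, 0.2], [0, 0.005, 0.005, 0, -0.016, 0.282, 0.2], [0, 0.005, 0.005, 0, -0.016, 0.282, 0.2]],
])

```text
clock: 15.05
tcp_pos: [0.4904, 0.3517, 0.1658]
orientation: [0.479, -0.519, 0.48, 0.52]
wrist_force: [-0.1, -0.5, -1.5]
finger_gap: 0.0243
```

```bash
python3 - <<'E'
from h import *
st(); t=cw(-.045,.07); ty((t[0],t[1],.059),A+np.pi/2)
E
```

```text
t 15.05 tcp [0.4904 0.3517 0.1658] x [-0.001 -0.001 -1.   ] z [-0.079  0.997 -0.001] gap 0.0243 F [-0.1 -0.5 -1.5] j [ 0.49  0.4  -0.02  1.15 -0.    0.41]
turn [ 0.006 -0.001 -0.001] shift [ 0.1068 -0.0006 -0.0006] rows 3.0 j6~ 0.55
```

step_arm([
  [[0, 0, 0, 0.035, 0, 0, 0.2], [0, 0, 0, 0.07, 0, 0, 0.2], [0, 0, 0, 0.095, 0, 0, 0.2], [0, 0, 0, 0.106, 0, 0, 0.2], [0, 0, 0, 0.109, 0, 0, 0.2], [0, 0, 0, 0.109, 0, 0, 0.2], [0, 0, 0, 0.109, 0, 0, 0.2]],
])

```text
clock: 15.75
tcp_pos: [0.4913, 0.3515, 0.0579]
orientation: [-0.48, 0.519, -0.48, -0.519]
wrist_force: [-0.0, 0.0, -2.5]
finger_gap: 0.0239
```

```bash
python3 - <<'E'
from h import *
st()
E
```

```text
t 15.75 tcp [0.4913 0.3515 0.0579] x [ 0.001  0.    -1.   ] z [-0.078  0.997 -0.   ] gap 0.0239 F [-0.   0.  -2.5] j [ 0.49  0.48 -0.17  0.92 -0.    0.41]
```

step_arm([
  [[0, 0, 0, 0.002, 0, 0, 0.2], [0, 0, 0, 0.003, 0, 0, 0.2], [0, 0, 0, 0.003, 0, 0, 0.45], [0, 0, 0, 0.003, 0, 0, 0.45], [0, 0, 0, 0.003, 0, 0, 0.45], [0, 0, 0, -0.04, 0, 0, 0.45], [0, 0, 0, -0.09, 0, 0, 0.45], [0, 0, 0, -0.12, 0, 0, 0.45], [0, 0, 0, -0.12, 0, 0, 0.6]],
])

```text
clock: 16.65
tcp_pos: [0.494, 0.3531, 0.1837]
orientation: [-0.483, 0.521, -0.476, -0.518]
wrist_force: [0.6, 0.3, 0.8]
finger_gap: 0.0501
```

```bash
python3 - <<'E'
from h import *
st()
ty((.44,-.2,.3),A+np.pi/2); ty((.4935,.0359,.17),A+np.pi/2)
E
```

```text
t 16.65 tcp [0.494  0.3531 0.1837] x [ 0.009  0.005 -1.   ] z [-0.079  0.997  0.004] gap 0.0501 F [0.6 0.3 0.8] j [ 0.49  0.39  0.01  1.18 -0.    0.41]
turn [0.005 0.004 0.01 ] shift [-0.1194  0.0962 -0.5467] rows 12.0 j6~ -0.5
turn [0.005 0.004 0.01 ] shift [ 0.0122  0.0256 -0.3163] rows 7.0 j6~ 0.0
```

step_arm([
  [[0, 0, 0, -0.01, 0.005, -0.05, 0.6], [0, 0, 0, -0.01, 0.01, -0.1, 0.6], [0, 0, 0, -0.01, 0.015, -0.15, 0.6], [0, 0, 0, -0.01, 0.02, -0.17, 0.6], [0, 0, 0, -0.01, 0.02, -0.17, 0.6]],
])

```text
clock: 17.15
tcp_pos: [0.4865, 0.1793, 0.1922]
orientation: [-0.484, 0.519, -0.478, -0.517]
wrist_force: [-0.2, 0.6, -1.2]
finger_gap: 0.0515
```

```bash
cat > w.py <<'E'
from h import *
import sys
st()
im,d=pic('top',sys.argv[1]); W=cloud('top',d)
V,U=np.mgrid[0:400,0:640]
for r in env.boxes_of('top','wheel_1'):
    u,v=r['uv']; m=(W[...,2]>.055)&(W[...,2]<.08)&(np.hypot(U-u,V-v)<14)
    print(round(r['confidence'],2),np.round(r['uv'],1),'stub',m.sum(),W[m].mean(0).round(4) if m.any() else None)
E
python3 w.py top9
```

```text
t 17.15 tcp [0.4865 0.1793 0.1922] x [ 0.008  0.004 -1.   ] z [-0.074  0.997  0.003] gap 0.0515 F [-0.2  0.6 -1.2] j [ 0.2   0.22 -0.2   1.14  0.    0.12]
0.44 [215.1 230. ] stub 61 [0.4775 0.3696 0.0691]
0.29 [163.9 199.3] stub 0 None
0.24 [476.9 211.2] stub 0 None
```

View pics/top9.png

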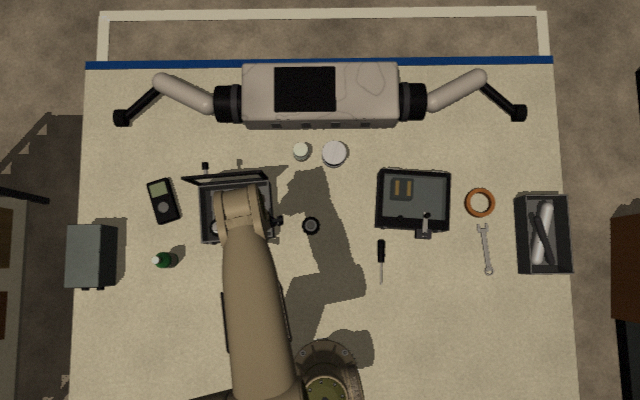

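```bash
python3 - <<'E'
from h import *
im,d=pic('top','top10'); W=cloud('top',d); V,U=np.mgrid[0:400,0:640]
m=(W[...,2]>.055)&(W[...,2]<.08)&(np.hypot(U-311,V-225)<13); print(m.sum(),W[m].mean(0))
p=W[m].mean(0); ty((p[0],p[1],.16),A+np.pi/2); ty((p[0],p[1],.049),A+np.pi/2)
E
```

```text
51 [0.49361684 0.03576079 0.06603297]
turn [0.005 0.004 0.01 ] shift [ 0.0318  0.0056 -0.1469] rows 4.0 j6~ -0.0
turn [0.005 0.004 0.01 ] shift [ 0.1428  0.0067 -0.1474] rows 5.0 j6~ -0.0
```

step_arm([
  [[0.005, 0.004, 0.01, 0.01, 0.002, -0.05, 0.6], [0.005, 0.004, 0.01, 0.02, 0.004, -0.1, 0.6], [0.005, 0.004, 0.01, 0.032, 0.0056, -0.147, 0.6], [0.005, 0.004, 0.01, 0.032, 0.0056, -0.147, 0.6], [0.005, 0.004, 0.01, 0.032, 0.0056, -0.147, 0.6], [0.005, 0.004, 0.01, 0.07, 0.006, -0.147, 0.6], [0.005, 0.004, 0.01, 0.11, 0.0067, -0.147, 0.6], [0.005, 0.004, 0.01, 0.135, 0.0067, -0.147, 0.6], [0.005, 0.004, 0.01, 0.143, 0.0067, -0.147, 0.6], [0.005, 0.004, 0.01, 0.143, 0.0067, -0.147, 0.6]],
])

```text
clock: 18.3
tcp_pos: [0.493, 0.0379, 0.0482]
orientation: [0.48, -0.518, 0.481, 0.52]
wrist_force: [-0.4, 0.1, 0.0]
finger_gap: 0.0514
```

```bash
python3 - <<'E'
from h import *
st()
E
```

```text
t 18.3 tcp [0.493  0.0379 0.0482] x [-0.003  0.001 -1.   ] z [-0.076  0.997  0.001] gap 0.0514 F [-0.4  0.1  0. ] j [-0.09  0.31 -0.47  0.79  0.   -0.16]
```

step_arm([
  [[0, 0, 0, 0, 0, -0.002, 0.2], [0, 0, 0, 0, 0, -0.002, 0.2], [0, 0, 0, 0, 0, -0.002, 0.2], [0, 0, 0, 0, 0, -0.002, 0.2], [0, 0, 0, 0, 0, -0.002, 0.2], [0, 0, 0, 0, 0, -0.002, 0.2], [0, 0, 0, -0.04, 0, -0.002, 0.2], [0, 0, 0, -0.08, 0, -0.002, 0.2], [0, 0, 0, -0.116, 0, -0.002, 0.2], [0, 0, 0, -0.116, 0, -0.002, 0.2]],
])

```text
clock: 19.3
tcp_pos: [0.4968, 0.0353, 0.1696]
orientation: [-0.482, 0.521, -0.479, -0.517]
wrist_force: [0.1, -0.7, -1.9]
finger_gap: 0.0241
```

```bash
python3 - <<'E'
from h import *
st(); t=cw(-.045,0.); ty((t[0],t[1],.165),A+np.pi/2);  ty((t[0],t[1],.0565),A+np.pi/2); pic('side','side11')
E
```

```text
t 19.3 tcp [0.4968 0.0353 0.1696] x [ 0.007 -0.    -1.   ] z [-0.076  0.997 -0.001] gap 0.0241 F [ 0.1 -0.7 -1.9] j [-0.09  0.2  -0.29  1.08  0.   -0.17]
turn [ 0.003 -0.001  0.007] shift [ 0.0045 -0.0179  0.2454] rows 5.0 j6~ 0.44
turn [ 0.003 -0.001  0.007] shift [ 0.113  -0.0171  0.2455] rows 6.0 j6~ 0.44
```

View pics/side11.png

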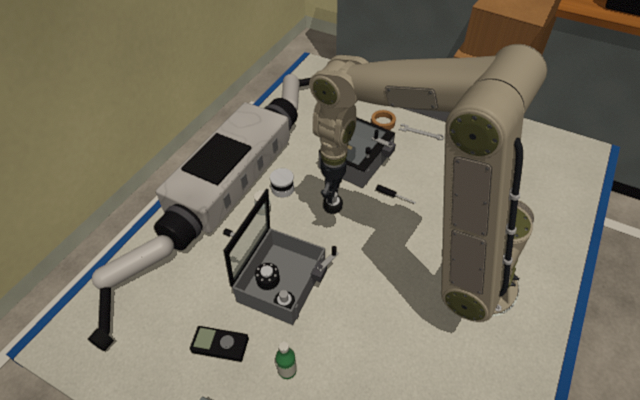

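The first wheel stands in the case at (284,299), and the second is held at (332,203).

step_arm([
  [[0, 0, 0.007, 0.003, -0.004, 0.05, 0.2], [0, 0, 0.007, 0.0045, -0.008, 0.1, 0.2], [0, 0, 0.007, 0.0045, -0.012, 0.15, 0.2], [0, 0, 0.007, 0.0045, -0.016, 0.2, 0.2], [0, 0, 0.007, 0.0045, -0.018, 0.2455, 0.2], [0, 0, 0.007, 0.0045, -0.018, 0.2455, 0.2], [0, 0, 0.007, 0.0045, -0.018, 0.2455, 0.2], [0, 0, 0.007, 0.04, -0.018, 0.2455, 0.2], [0, 0, 0.007, 0.075, -0.0175, 0.2455, 0.2], [0, 0, 0.007, 0.1, -0.017, 0.2455, 0.2], [0, 0, 0.007, 0.109, -0.017, 0.2455, 0.2], [0, 0, 0.007, 0.112, -0.017, 0.2455, 0.2]],
])

```text
clock: 20.55
tcp_pos: [0.492, 0.279, 0.055]
orientation: [0.478, -0.517, 0.484, 0.519]
wrist_force: [-12.8, -5.6, 23.5]
finger_gap: 0.0244
```

```bash
python3 - <<'E'
from h import *
st(); t=cw(-.045,0.); ty((t[0],t[1],.0545),A+np.pi/2)
E
```

```text
t 20.55 tcp [0.492 0.279 0.055] x [-0.008 -0.003 -1.   ] z [-0.074  0.997 -0.003] gap 0.0244 F [-12.8  -5.6  23.5] j [ 0.37  0.43 -0.27  0.88 -0.    0.3 ]
turn [ 0.    -0.003 -0.008] shift [ 0.0004 -0.0042  0.002 ] rows 1.0 j6~ 0.44
```

step_arm([
  [[0, 0, 0, -0.002, 0, 0, 0.2], [0, 0, 0, -0.002, 0, 0, 0.2], [0, 0, 0, -0.002, 0, 0, 0.45], [0, 0, 0, -0.002, 0, 0, 0.45], [0, 0, 0, -0.002, 0, 0, 0.45], [0, 0, 0, -0.04, 0, 0, 0.45], [0, 0, 0, -0.09, 0, 0, 0.45], [0, 0, 0, -0.14, 0, 0, 0.45], [0, 0, 0, -0.19, 0, 0, 0.6], [0, 0, 0, -0.24, 0, 0, 0.6], [0, 0, 0, -0.28, 0, 0, 0.6]],
])

```text
clock: 21.65
tcp_pos: [0.4944, 0.2801, 0.3386]
orientation: [0.479, -0.517, 0.483, 0.519]
wrist_force: [1.0, -0.5, -0.2]
finger_gap: 0.0511
```

```bash
python3 - <<'E'
from h import *
st(); pic('side','side12')
k=cw(.095+.038,.05); print(k); ty((k[0],k[1],.35),A+np.pi/2)
E
```

```text
t 21.65 tcp [0.4944 0.2801 0.3386] x [-0.005 -0.002 -1.   ] z [-0.074  0.997 -0.002] gap 0.0511 F [ 1.  -0.5 -0.2] j [ 0.37  0.3   0.26  1.54 -0.    0.3 ]
[0.66985729 0.3442575  0.        ]
turn [0.001 0.001 0.004] shift [-0.0042 -0.1781  0.0505] rows 4.0 j6~ 0.4
```

View pics/side12.png

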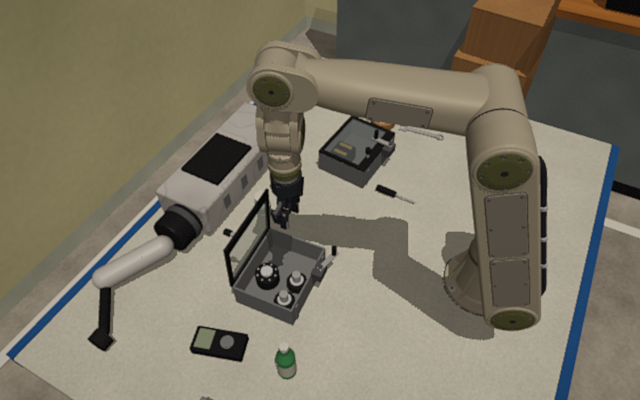

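Both wheels stand in the front half of the case at (284,299) and (297,280), and no wheel is left on the bench. Now I grip the lid knob again.

step_arm([
  [[0, 0, 0, -0.03, -0.02, 0.005, 0.6], [0, 0, 0, -0.03, -0.07, 0.02, 0.6], [0, 0, 0, -0.03, -0.12, 0.035, 0.6], [0, 0, 0, -0.03, -0.165, 0.05, 0.6], [0, 0, 0, -0.02, -0.179, 0.053, 0.6], [0, 0, 0, -0.01, -0.179, 0.053, 0.6], [0, 0, 0, -0.01, -0.179, 0.053, 0.6], [0, 0, 0, -0.01, -0.179, 0.053, 0.6]],
])

```text
clock: 22.5
tcp_pos: [0.6692, 0.3463, 0.3564]
orientation: [-0.484, 0.52, -0.478, -0.517]
wrist_force: [-0.7, -0.6, 1.4]
finger_gap: 0.051
```

```bash
python3 - <<'E'
from h import *
st(); ty((.671,.346,.2467),A+np.pi/2); im,d=pic('side','side13')
W=cloud('side',d)
for r in env.silhouettes('side','lid_1_knob')[:3]: 
  m=r['mask']; print(r['confidence'],r['uv'],m.sum(),np.nanmedian(W[m],0))
print(proj('side',(.671,.344,.25)))
E
```

```text
t 22.5 tcp [0.6692 0.3463 0.3564] x [ 0.007  0.003 -1.   ] z [-0.074  0.997  0.002] gap 0.051 F [-0.7 -0.6  1.4] j [0.37 0.86 1.26 1.97 0.   0.3 ]
turn [0.001 0.002 0.008] shift [ 0.1097 -0.0009 -0.0007] rows 3.0 j6~ 0.4
0.77 [245.6, 239.4] 2044 [0.63101921 0.31146445 0.19437376]
0.44 [285.0, 299.7] 307 [0.48564054 0.35975999 0.03936152]
[224.1541445  230.04397092]
```

View pics/side13.png

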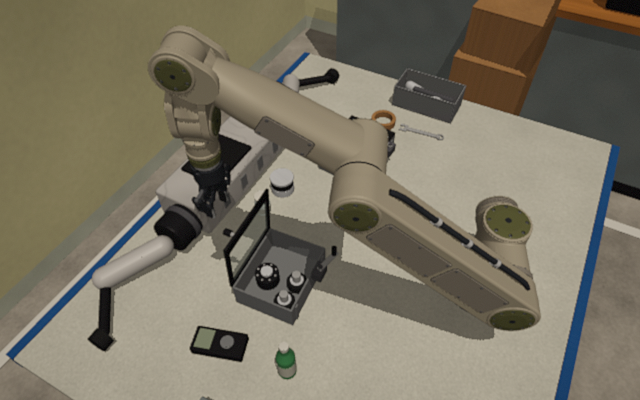

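The knob shows at (227,231) behind the lid and the prediction was (224,230), so they agree. Go down and grip.

step_arm([
  [[0, 0, 0, 0.04, -0.001, -0.0007, 0.6], [0, 0, 0, 0.08, -0.001, -0.0007, 0.6], [0, 0, 0, 0.105, -0.001, -0.0007, 0.6], [0, 0, 0, 0.11, -0.001, -0.0007, 0.6], [0, 0, 0, 0.11, -0.001, -0.0007, 0.6], [0, 0, 0, 0.11, -0.001, -0.0007, 0.15], [0, 0, 0, 0.11, -0.001, -0.0007, 0.15], [0, 0, 0, 0.11, -0.001, -0.0007, 0.15], [0, 0, 0, 0.11, -0.001, -0.0007, 0.15], [0, 0, 0, 0.11, -0.001, -0.0007, 0.15], [0, 0, 0, 0.11, -0.001, -0.0007, 0.15]],
], force=35)

```text
clock: 23.7
tcp_pos: [0.6728, 0.3469, 0.2531]
orientation: [-0.487, 0.521, -0.475, -0.515]
wrist_force: [0.6, 1.4, 7.6]
finger_gap: 0.0176
```

```bash
python3 lid.py 1.56 1.5 1.4 1.3 1.2 1.1 1 .9 .8 .7 .6 .5 .4
```

```text
t 23.7 tcp [0.6728 0.3469 0.2531] x [ 0.018  0.007 -1.   ] z [-0.075  0.997  0.006] gap 0.0176 F [0.6 1.4 7.6] j [0.37 0.7  0.7  1.55 0.   0.3 ]
1.5 [-0.0021  0.0099  0.    ] [0.663 0.346 0.255]
1.4 [-0.0041  0.0267  0.0001] [0.646 0.345 0.257]
1.3 [-0.0045  0.0437  0.0001] [0.629 0.344 0.257]
1.2 [-0.0032  0.0605  0.0001] [0.612 0.342 0.255]
1.1 [-0.0003  0.0772  0.0001] [0.596 0.341 0.252]
1.0 [0.0043 0.0935 0.0001] [0.58  0.34  0.247]
0.9 [0.0106 0.1092 0.    ] [0.564 0.339 0.241]
0.8 [0.0183 0.1243 0.    ] [0.549 0.338 0.233]
0.7 [ 0.0275  0.1385 -0.    ] [0.535 0.337 0.223]
0.6 [ 3.810e-02  1.517e-01 -1.000e-04] [0.522 0.336 0.212]
0.5 [ 5.000e-02  1.637e-01 -1.000e-04] [0.51  0.335 0.2  ]
0.4 [ 0.063   0.1746 -0.0002] [0.5   0.334 0.187]
```

step_arm([
  [[0, 0, 0, -0.002, 0.01, 0, 0.15], [0, 0, 0, -0.004, 0.0267, 0, 0.15], [0, 0, 0, -0.0045, 0.0437, 0, 0.15], [0, 0, 0, -0.003, 0.0605, 0, 0.15], [0, 0, 0, 0, 0.077, 0, 0.15], [0, 0, 0, 0.0043, 0.0935, 0, 0.15], [0, 0, 0, 0.0106, 0.109, 0, 0.15], [0, 0, 0, 0.018, 0.124, 0, 0.15], [0, 0, 0, 0.0275, 0.1385, 0, 0.15], [0, 0, 0, 0.038, 0.152, 0, 0.15], [0, 0, 0, 0.05, 0.164, 0, 0.15], [0, 0, 0, 0.05, 0.164, 0, 0.15]],
])

```text
clock: 24.9
tcp_pos: [0.5068, 0.3346, 0.2023]
orientation: [-0.486, 0.521, -0.475, -0.516]
wrist_force: [-12.9, -4.2, 10.1]
finger_gap: 0.0177
```

```bash
python3 lid.py .5 .4 .3 .2 .1 .05 0 -.02; python3 - <<'E'
from h import *
pic('side','side14')
E
```

```text
t 24.9 tcp [0.5068 0.3346 0.2023] x [ 0.014  0.006 -1.   ] z [-0.076  0.997  0.005] gap 0.0177 F [-12.9  -4.2  10.1] j [ 0.45  0.38  0.04  1.22 -0.    0.38]
0.4 [ 0.013   0.0108 -0.    ] [0.496 0.334 0.189]
0.3 [ 0.0271  0.0202 -0.0001] [0.487 0.333 0.175]
0.2 [ 0.042   0.0282 -0.0001] [0.479 0.333 0.16 ]
0.1 [ 0.0577  0.0347 -0.0002] [0.473 0.332 0.144]
0.05 [ 0.0657  0.0373 -0.0003] [0.471 0.332 0.136]
0.0 [ 0.0739  0.0395 -0.0003] [0.468 0.332 0.128]
-0.02 [ 0.0772  0.0403 -0.0003] [0.468 0.332 0.125]
```

View pics/side14.png

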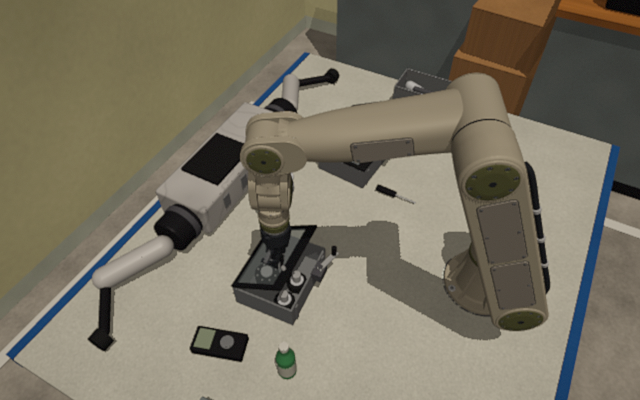

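step_arm([
  [[0, 0, 0, 0.013, 0.0108, 0, 0.15], [0, 0, 0, 0.027, 0.02, 0, 0.15], [0, 0, 0, 0.042, 0.028, 0, 0.15], [0, 0, 0, 0.05, 0.0315, 0, 0.15], [0, 0, 0, 0.058, 0.0347, 0, 0.15], [0, 0, 0, 0.066, 0.0373, 0, 0.15], [0, 0, 0, 0.074, 0.039, 0, 0.15], [0, 0, 0, 0.078, 0.039, 0, 0.15], [0, 0, 0, 0.08, 0.039, 0, 0.15]],
])

```text
clock: 25.85
tcp_pos: [0.4646, 0.3315, 0.1219]
orientation: [-0.482, 0.519, -0.478, -0.519]
wrist_force: [-16.1, -2.4, 7.6]
finger_gap: 0.0179
```

```bash
python3 - <<'E'
from h import *
st()
im,d=pic('side','side15'); W=cloud('side',d)
for r in env.silhouettes('side','lid_1')[:2]:
    m=r['mask']; w=W[m]; print(r['confidence'],r['uv'],m.sum(),np.nanpercentile(w[:,2],[5,50,95]))
E
```

```text
t 25.85 tcp [0.4646 0.3315 0.1219] x [ 0.005  0.004 -1.   ] z [-0.078  0.997  0.004] gap 0.0179 F [-16.1  -2.4   7.6] j [ 0.48  0.36 -0.19  1.01  0.    0.4 ]
0.77 [265.8, 279.1] 3033 [0.08562441 0.09071668 0.0956799 ]
```

View pics/side15.png

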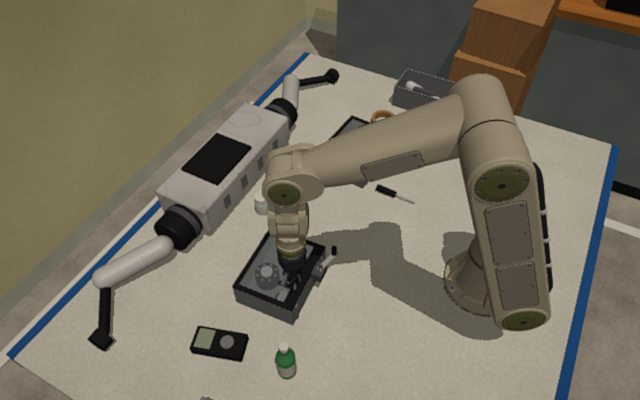

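step_arm([
  [[0, 0, 0, 0.004, -0.003, 0, 0.15], [0, 0, 0, 0.004, -0.003, 0, 0.15], [0, 0, 0, 0.002, -0.003, 0, 0.6], [0, 0, 0, 0.002, -0.003, 0, 0.6], [0, 0, 0, 0.002, -0.003, 0, 0.6], [0, 0, 0, -0.04, 0, 0, 0.6], [0, 0, 0, -0.09, 0, 0, 0.6], [0, 0, 0, -0.12, 0.03, -0.03, 0.6], [0, 0, 0, -0.12, 0.03, -0.08, 0.6], [0, 0, 0, -0.12, 0.03, -0.13, 0.6], [0, 0, 0, -0.12, 0.03, -0.16, 0.6], [0, 0, 0, -0.12, 0.03, -0.16, 0.6]],
])

```text
clock: 27.15
tcp_pos: [0.4474, 0.166, 0.2414]
orientation: [-0.484, 0.519, -0.479, -0.517]
wrist_force: [0.1, 0.5, 0.4]
finger_gap: 0.0508
```

```bash
python3 - <<'E'
from h import *
st()
im,d=pic('side','side16'); W=cloud('side',d)
c,s=np.cos(A),np.sin(A); a=(W[...,0]-C[0])*c+(W[...,1]-C[1])*s; b=-(W[...,0]-C[0])*s+(W[...,1]-C[1])*c
for lo,hi in((-.092,-.08),(-.08,-.07),(.075,.09)):
    for l2,h2 in ((-.11,-.06),(-.06,0),(.06,.11)):
        m=(a>lo)&(a<hi)&(b>l2)&(b<h2)&(W[...,2]>.05)&(W[...,2]<.2); print(lo,l2,m.sum(),np.median(W[m][:,2]).round(4))
m=(W[...,2]>.118)&(W[...,2]<.16)&(np.hypot(a+.12,b+.095)<.06); print('latch',m.sum(),W[m].mean(0), proj('side',W[m].mean(0)))
piv=cw(-.115,-.035)[:2]
if m.any(): v=W[m].mean(0)[:2]-piv; print('lever',A-np.arctan2(v[1],v[0]),np.linalg.norm(v))
E
```

```text
t 27.15 tcp [0.4474 0.166  0.2414] x [ 0.006  0.004 -1.   ] z [-0.073  0.997  0.003] gap 0.0508 F [0.1 0.5 0.4] j [ 0.19  0.12 -0.2   1.24  0.    0.11]
-0.092 -0.11 60 0.0919
-0.092 -0.06 68 0.0921
-0.092 0.06 69 0.0925
-0.08 -0.11 40 0.0921
-0.08 -0.06 64 0.0917
-0.08 0.06 64 0.0931
0.075 -0.11 61 0.0909
0.075 -0.06 91 0.0902
0.075 0.06 78 0.0909
latch 39 [0.41414023 0.19148215 0.13516666] [333.12875824 249.74795609]
lever 1.9308849655400884 0.051857153966827906
```

View pics/side16.png

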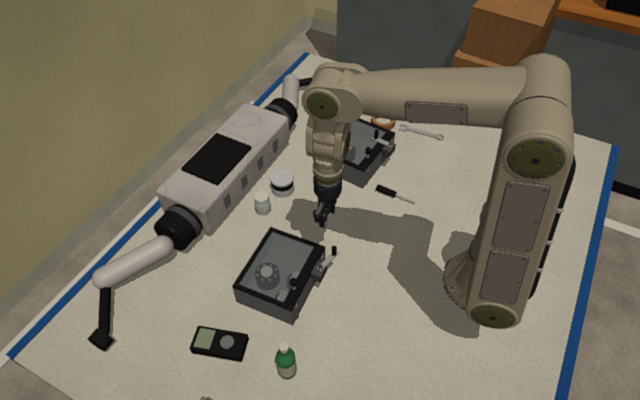

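```bash
python3 - <<'E'
from h import *
k=cw(-.07,.05); print(k); ty((k[0],k[1],.2),A+np.pi/2); ty((k[0],k[1],.155),A+np.pi/2)
E
```

```text
[0.46740836 0.32930994 0.        ]
turn [0.001 0.004 0.006] shift [ 0.0422 -0.0318  0.1597] rows 4.0 j6~ 0.54
turn [0.001 0.004 0.006] shift [ 0.0872 -0.0315  0.1595] rows 4.0 j6~ 0.54
```

step_arm([
  [[0, 0, 0.006, 0.01, -0.01, 0.05, 0], [0, 0, 0.006, 0.02, -0.02, 0.1, 0], [0, 0, 0.006, 0.042, -0.032, 0.16, 0], [0, 0, 0.006, 0.042, -0.032, 0.16, 0], [0, 0, 0.006, 0.042, -0.032, 0.16, 0], [0, 0, 0.006, 0.07, -0.0315, 0.16, 0], [0, 0, 0.006, 0.087, -0.0315, 0.16, 0], [0, 0, 0.006, 0.087, -0.0315, 0.16, 0], [0, 0, 0.006, 0.092, -0.0315, 0.16, 0], [0, 0, 0.006, 0.094, -0.0315, 0.16, 0]],
], force=30)

```text
clock: 28.2
tcp_pos: [0.4681, 0.3297, 0.1492]
orientation: [0.483, -0.517, 0.48, 0.519]
wrist_force: [-0.1, -0.6, -0.2]
finger_gap: -0.0002
```

step_arm([
  [[0, 0, 0, 0.002, 0, 0, 0], [0, 0, 0, 0.004, 0, 0, 0], [0, 0, 0, 0.005, 0, 0, 0]],
])

```text
clock: 28.5
tcp_pos: [0.4684, 0.3297, 0.1445]
orientation: [0.483, -0.517, 0.479, 0.519]
wrist_force: [0.4, -0.6, 3.4]
finger_gap: -0.0001
```

step_arm([
  [[0, 0, 0, 0.001, 0, 0, 0], [0, 0, 0, 0.002, 0, 0, 0], [0, 0, 0, 0.003, 0, 0, 0]],
])

```text
clock: 28.8
tcp_pos: [0.4684, 0.3298, 0.1442]
orientation: [0.484, -0.518, 0.479, 0.519]
wrist_force: [-7.4, -4.5, 20.7]
finger_gap: 0.0001
```

The stop is solid at the height expected for a shut lid. Next is the latch knob.

step_arm([
  [[0, 0, 0, -0.03, 0, 0, 0.2], [0, 0, 0, -0.08, 0, 0, 0.6], [0, 0, 0, -0.08, 0.02, -0.05, 0.6], [0, 0, 0, -0.08, 0.035, -0.1, 0.6], [0, 0, 0, -0.08, 0.053, -0.14, 0.6], [0, 0, 0, -0.08, 0.053, -0.14, 0.6], [0, 0, 0, -0.08, 0.053, -0.14, 0.6]],
], force=25)

```text
clock: 29.5
tcp_pos: [0.4256, 0.1849, 0.2237]
orientation: [0.485, -0.517, 0.479, 0.518]
wrist_force: [0.5, 0.2, -0.5]
finger_gap: 0.0512
```

```bash
python3 - <<'E'
from h import *
st(); ty((.4262,.1842,.128),A+np.pi/2)
E
```

```text
t 29.5 tcp [0.4256 0.1849 0.2237] x [ 0.005  0.006 -1.   ] z [-0.072  0.997  0.006] gap 0.0512 F [ 0.5  0.2 -0.5] j [ 0.23  0.1  -0.27  1.2   0.    0.16]
turn [-0.002  0.006  0.005] shift [ 0.0957 -0.0001 -0.0013] rows 2.0 j6~ 0.34
```

step_arm([
  [[0, 0.006, 0.005, 0.04, 0, -0.001, 0.6], [0, 0.006, 0.005, 0.08, 0, -0.001, 0.6], [0, 0.006, 0.005, 0.0955, 0, -0.001, 0.6], [0, 0.006, 0.005, 0.0955, 0, -0.001, 0.6], [0, 0.006, 0.005, 0.0955, 0, -0.001, 0.1], [0, 0.006, 0.005, 0.0955, 0, -0.001, 0.1], [0, 0.006, 0.005, 0.0955, 0, -0.001, 0.1], [0, 0.006, 0.005, 0.0955, 0, -0.001, 0.1], [0, 0.006, 0.005, 0.0955, 0, -0.001, 0.1], [0, 0.006, 0.005, 0.0955, 0, -0.001, 0.1]],
])

```text
clock: 30.5
tcp_pos: [0.4276, 0.1857, 0.1296]
orientation: [-0.483, 0.518, -0.48, -0.517]
wrist_force: [0.4, 5.8, 3.0]
finger_gap: 0.0134
```

```bash
python3 - <<'E'
from h import *
st()
r,p,s=rot()
# circle of radius .06 through first grip (.4897,.2438) and current
a=np.array([.4897,.2438]); b=p[:2]; m=(a+b)/2; h=np.sqrt(.06**2-np.linalg.norm(a-b)**2/4); n=np.array([-(b-a)[1],(b-a)[0]])/np.linalg.norm(b-a)
cands=[m+h*n,m-h*n]; piv=min(cands,key=lambda c:np.linalg.norm(c-cw(-.115,-.035)[:2])); print('piv',piv,cw(-.115,-.035)[:2])
v=b-piv; th0=A-np.arctan2(v[1],v[0]); print(th0)
for th in list(np.linspace(th0,0.0,13)[1:])+[-.03]:
    t=A-th; q=piv+.060*np.array([np.cos(t),np.sin(t)])
    print(round(th,2), r.inv().apply(np.append(q,p[2])-p).round(4))
E
```

```text
t 30.5 tcp [0.4276 0.1857 0.1296] x [ 0.004  0.003 -1.   ] z [-0.072  0.997  0.003] gap 0.0134 F [0.4 5.8 3. ] j [ 0.24  0.17 -0.43  0.97  0.    0.16]
piv [0.42972955 0.24568273] [0.42878935 0.24122718]
1.6800200865409614
1.54 [ 0.     -0.0084 -0.0003]
1.4 [ 0.0001 -0.0167  0.0005]
1.26 [ 0.0001 -0.0249  0.0026]
1.12 [ 0.0002 -0.0327  0.0057]
0.98 [ 0.0002 -0.0399  0.0099]
0.84 [ 0.0002 -0.0466  0.015 ]
0.7 [ 0.0003 -0.0524  0.0211]
0.56 [ 0.0003 -0.0573  0.0279]
0.42 [ 0.0003 -0.0613  0.0353]
0.28 [ 0.0004 -0.0641  0.0432]
0.14 [ 0.0004 -0.0659  0.0514]
0.0 [ 0.0004 -0.0664  0.0597]
-0.03 [ 0.0004 -0.0664  0.0615]
```

step_arm([
  [[0, 0, 0, 0, -0.0084, 0, 0.1], [0, 0, 0, 0, -0.0167, 0.0005, 0.1], [0, 0, 0, 0, -0.025, 0.0026, 0.1], [0, 0, 0, 0, -0.0327, 0.0057, 0.1], [0, 0, 0, 0, -0.04, 0.01, 0.1], [0, 0, 0, 0, -0.0466, 0.015, 0.1], [0, 0, 0, 0, -0.0524, 0.021, 0.1], [0, 0, 0, 0, -0.0573, 0.028, 0.1], [0, 0, 0, 0, -0.0613, 0.0353, 0.1], [0, 0, 0, 0, -0.064, 0.043, 0.1], [0, 0, 0, 0, -0.066, 0.0514, 0.1], [0, 0, 0, 0, -0.0664, 0.059, 0.1]],
])

```text
clock: 31.7
tcp_pos: [0.4896, 0.2502, 0.13]
orientation: [-0.483, 0.518, -0.48, -0.517]
wrist_force: [0.2, -0.6, -0.2]
finger_gap: 0.0086
```

```bash
python3 - <<'E'
from h import *
st()
r,p,s=rot()
for piv in ((.4297,.2457),(.4288,.2412)):
    v=p[:2]-piv; print(np.linalg.norm(v),A-np.arctan2(v[1],v[0]))
pic('side','side17')
E
```

```text
t 31.7 tcp [0.4896 0.2502 0.13  ] x [ 0.004  0.003 -1.   ] z [-0.072  0.997  0.003] gap 0.0086 F [ 0.2 -0.6 -0.2] j [ 0.33  0.32 -0.23  1.02  0.    0.25]
0.06004745215287255 -0.0006306930193737681
0.061438398505417054 -0.0726469235581919
```

View pics/side17.png

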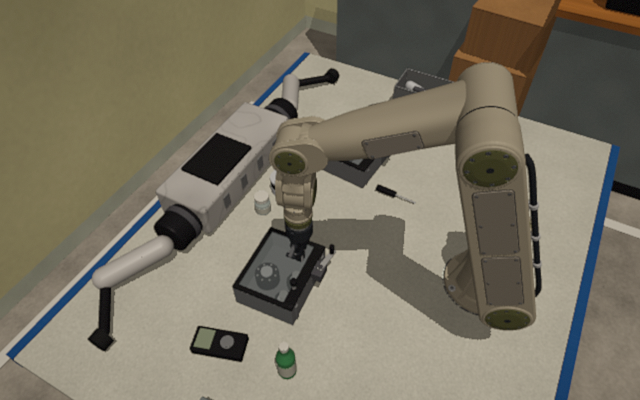

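The fingers slipped off the knob: the gap is 8.6 mm and the knob still shows at about (333,250). I rise, move aside and measure it again.

step_arm([
  [[0, 0, 0, 0, 0, 0, 0.5], [0, 0, 0, -0.04, 0, 0, 0.6], [0, 0, 0, -0.09, 0, 0, 0.6], [0, 0, 0, -0.1, 0, -0.05, 0.6], [0, 0, 0, -0.1, 0, -0.1, 0.6], [0, 0, 0, -0.1, 0, -0.15, 0.6], [0, 0, 0, -0.1, 0, -0.2, 0.6], [0, 0, 0, -0.1, 0, -0.25, 0.6], [0, 0, 0, -0.1, 0, -0.3, 0.6], [0, 0, 0, -0.1, 0, -0.3, 0.6]],
])

```text
clock: 32.75
tcp_pos: [0.5113, -0.0541, 0.229]
orientation: [-0.485, 0.517, -0.482, -0.515]
wrist_force: [-0.0, 0.6, -0.6]
finger_gap: 0.0512
```

```bash
python3 - <<'E'
from h import *
st()
for cam in ('top','side'):
    im,d=pic(cam,cam+'18'); W=cloud(cam,d)
    q=W-np.append(C,0); c,s=np.cos(A),np.sin(A); a=q[...,0]*c+q[...,1]*s; b=-q[...,0]*s+q[...,1]*c
    m=(W[...,2]>.118)&(W[...,2]<.16)&(np.hypot(a+.115,b+.035)<.085)
    print(cam,m.sum(),W[m].mean(0).round(4),W[m].min(0).round(3),W[m].max(0).round(3))
    np.save(cam+'18.npy',W)
    v0=proj(cam,cw(-.12,-.06,.12)).astype(int); x,y=v0
    cv2.imwrite(f'pics/{cam}18c.png',cv2.resize(im[y-50:y+50,x-60:x+60,::-1],None,fx=6,fy=6,interpolation=2))
    for th in (1.5,1.6,1.7,1.8,1.9):
        t=A-th; pv=cw(-.115,-.035)[:2]; k=pv+.06*np.array([np.cos(t),np.sin(t)]); u=proj(cam,np.append(k,.144)); print(th,k.round(4),u.round(1),((u-v0+[60,50])*6).round())
    for r in env.boxes_of(cam,'latch_1_knob')[:4]: print(r)
E
```

```text
t 32.75 tcp [ 0.5113 -0.0541  0.229 ] x [ 0.005  0.002 -1.   ] z [-0.065  0.998  0.001] gap 0.0512 F [-0.   0.6 -0.6] j [-0.26  0.2  -0.14  1.23  0.   -0.33]
top 23 [0.4226 0.1823 0.1397] [0.415 0.174 0.119] [0.433 0.242 0.151]
1.5 [0.4374 0.1819] [263.9 240.9] [419. 275.]
1.6 [0.4315 0.1813] [264.1 242.8] [420. 287.]
1.7 [0.4255 0.1813] [264.1 244.7] [420. 298.]
1.8 [0.4195 0.182 ] [263.9 246.6] [419. 310.]
1.9 [0.4136 0.1832] [263.5 248.5] [417. 321.]
{'uv': [260.0, 244.9], 'confidence': 0.43}
side 40 [0.4219 0.1903 0.1357] [0.416 0.18  0.12 ] [0.431 0.197 0.148]
1.5 [0.4374 0.1819] [327.6 242.6] [376. 213.]
1.6 [0.4315 0.1813] [329.5 243.2] [387. 217.]
1.7 [0.4255 0.1813] [331.3 244. ] [398. 222.]
1.8 [0.4195 0.182 ] [333.  244.9] [408. 228.]
1.9 [0.4136 0.1832] [334.6 246. ] [418. 234.]
{'uv': [364.8, 148.0], 'confidence': 0.75}
{'uv': [324.8, 255.4], 'confidence': 0.71}
```

View pics/top18c.png

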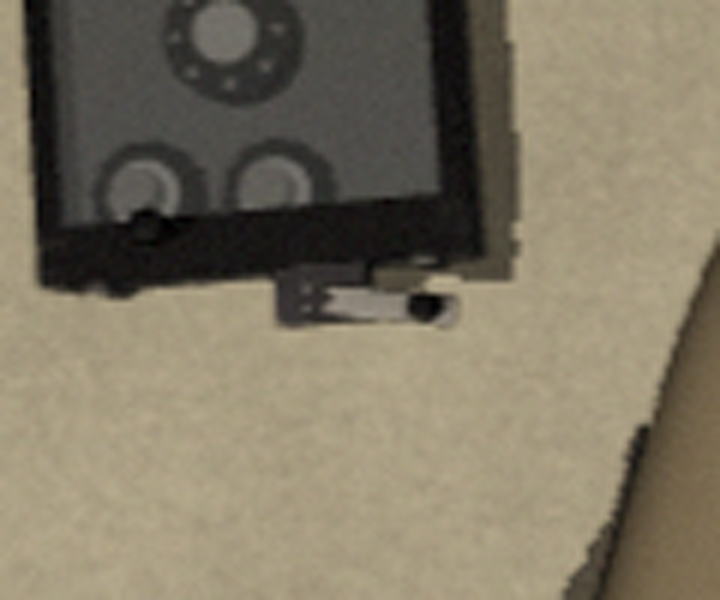

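View pics/side18c.png

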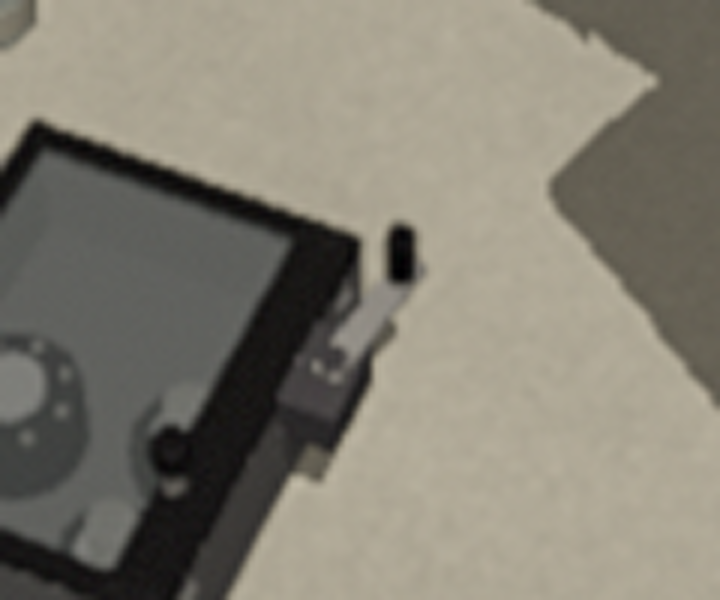

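The knob stands at about (0.4215, 0.183), lever about 1.76. I had gripped it about 6 mm off centre. This time I grip it centred, with the jaws turned diagonal to the arc.

```bash
python3 - <<'E'
from h import *
ty((.4215,.183,.22),.9)
E
```

```text
turn [0.744 0.005 0.002] shift [0.0097 0.0719 0.2366] rows 5.0 j6~ 1.08
```

step_arm([
  [[0.14, 0, 0, 0.005, 0.015, 0.047, 0.6], [0.29, 0, 0, 0.01, 0.03, 0.095, 0.6], [0.44, 0, 0, 0.01, 0.045, 0.142, 0.6], [0.58, 0, 0, 0.01, 0.06, 0.19, 0.6], [0.744, 0.005, 0, 0.01, 0.072, 0.2366, 0.6], [0.744, 0.005, 0, 0.01, 0.072, 0.2366, 0.5], [0.744, 0.005, 0, 0.01, 0.072, 0.2366, 0.5], [0.744, 0.005, 0, 0.01, 0.072, 0.2366, 0.5]],
])

```text
clock: 33.75
tcp_pos: [0.4205, 0.1845, 0.2198]
orientation: [0.636, -0.31, 0.635, 0.309]
wrist_force: [0.6, -0.4, 0.7]
finger_gap: 0.0429
```

```bash
python3 - <<'E'
from h import *
st()
ty((.4215,.183,.127),.9)
E
```

```text
t 33.75 tcp [0.4205 0.1845 0.2198] x [ 0.002 -0.001 -1.   ] z [0.617 0.787 0.001] gap 0.0429 F [ 0.6 -0.4  0.7] j [ 0.24  0.1  -0.28  1.19 -0.    0.9 ]
turn [0.006 0.001 0.002] shift [ 0.0928 -0.0015 -0.0007] rows 2.0 j6~ 1.08
```

step_arm([
  [[0, 0, 0, 0.04, -0.0015, -0.001, 0.5], [0, 0, 0, 0.08, -0.0015, -0.001, 0.5], [0, 0, 0, 0.092, -0.0015, -0.001, 0.5], [0, 0, 0, 0.0925, -0.0015, -0.001, 0.5], [0, 0, 0, 0.0925, -0.0015, -0.001, 0.1], [0, 0, 0, 0.0925, -0.0015, -0.001, 0.1], [0, 0, 0, 0.0925, -0.0015, -0.001, 0.1], [0, 0, 0, 0.0925, -0.0015, -0.001, 0.1], [0, 0, 0, 0.0925, -0.0015, -0.001, 0.1]],
], force=30)

```text
clock: 34.65
tcp_pos: [0.4224, 0.1831, 0.1285]
orientation: [0.637, -0.31, 0.634, 0.309]
wrist_force: [0.4, 1.6, 4.5]
finger_gap: 0.0149
```

```bash
python3 - <<'E'
from h import *
st()
r,p,s=rot(); piv=np.array([.4293,.2425]); v=p[:2]-piv; th0=A-np.arctan2(v[1],v[0]); r0=np.linalg.norm(v); print(th0,r0)
for i,th in enumerate(list(np.linspace(th0,0.0,13)[1:])):
    t=A-th; rr=r0+(.0605-r0)*min(1,(i+1)/6); q=piv+rr*np.array([np.cos(t),np.sin(t)])
    print(round(th,2), r.inv().apply(np.append(q,p[2])-p).round(4))
E
```

```text
t 34.65 tcp [0.4224 0.1831 0.1285] x [ 0.005  0.    -1.   ] z [0.617 0.787 0.003] gap 0.0149 F [0.4 1.6 4.5] j [ 0.24  0.16 -0.44  0.96 -0.    0.9 ]
1.7596471630325663 0.059796073758723936
1.61 [ 0.     -0.0072  0.005 ]
1.47 [ 0.0001 -0.0136  0.0111]
1.32 [ 0.0001 -0.019   0.018 ]
1.17 [ 0.0002 -0.0234  0.0256]
1.03 [ 0.0002 -0.0267  0.0338]
0.88 [ 0.0003 -0.0287  0.0425]
0.73 [ 0.0003 -0.0293  0.0513]
0.59 [ 0.0003 -0.0286  0.0601]
0.44 [ 0.0003 -0.0266  0.0688]
0.29 [ 0.0003 -0.0234  0.077 ]
0.15 [ 0.0004 -0.019   0.0847]
0.0 [ 0.0004 -0.0135  0.0917]
```

Good grip: the gap is 14.9 mm and centred. I swing it back.

step_arm([
  [[0, 0, 0, 0, -0.0072, 0.005, 0.1], [0, 0, 0, 0, -0.0136, 0.011, 0.1], [0, 0, 0, 0, -0.019, 0.018, 0.1], [0, 0, 0, 0, -0.0234, 0.0256, 0.1], [0, 0, 0, 0, -0.0267, 0.0338, 0.1], [0, 0, 0, 0, -0.0287, 0.0425, 0.1], [0, 0, 0, 0, -0.0293, 0.0513, 0.1], [0, 0, 0, 0, -0.0286, 0.06, 0.1], [0, 0, 0, 0, -0.0266, 0.0688, 0.1], [0, 0, 0, 0, -0.0234, 0.077, 0.1], [0, 0, 0, 0, -0.019, 0.0847, 0.1], [0, 0, 0, 0, -0.0145, 0.09, 0.1]],
])

```text
clock: 35.85
tcp_pos: [0.4898, 0.2453, 0.1286]
orientation: [0.637, -0.311, 0.634, 0.308]
wrist_force: [0.8, -3.2, 3.1]
finger_gap: 0.0148
```

```bash
python3 - <<'E'
from h import *
st()
r,p,s=rot(); piv=np.array([.4293,.2425]); v=p[:2]-piv; print(A-np.arctan2(v[1],v[0]),np.linalg.norm(v))
for th in (.03,0): q=piv+.0605*np.array([np.cos(A-th),np.sin(A-th)]); print(r.inv().apply(np.append(q,p[2])-p).round(4))
E
```

```text
t 35.85 tcp [0.4898 0.2453 0.1286] x [ 0.005 -0.001 -1.   ] z [0.617 0.787 0.003] gap 0.0148 F [ 0.8 -3.2  3.1] j [ 0.32  0.32 -0.23  1.01 -0.    0.98]
0.02770359703061219 0.060596640646799094
[-0.     -0.     -0.0002]
[-0.      0.0012  0.0012]
```

step_arm([
  [[0, 0, 0, 0, 0.001, 0.001, 0.1], [0, 0, 0, 0, 0.001, 0.001, 0.1], [0, 0, 0, 0, 0, 0, 0.5], [0, 0, 0, 0, 0, 0, 0.5], [0, 0, 0, 0, 0, 0, 0.5], [0, 0, 0, -0.05, 0, 0, 0.5], [0, 0, 0, -0.1, 0, 0, 0.5], [0, 0, 0, -0.13, 0.02, -0.04, 0.5], [0, 0, 0, -0.13, 0.05, -0.08, 0.5], [0, 0, 0, -0.13, 0.08, -0.11, 0.5], [0, 0, 0, -0.13, 0.11, -0.15, 0.5], [0, 0, 0, -0.13, 0.14, -0.18, 0.5]],
])

```text
clock: 37.05
tcp_pos: [0.2656, 0.1895, 0.2573]
orientation: [0.638, -0.31, 0.634, 0.308]
wrist_force: [-0.2, 0.5, 0.1]
finger_gap: 0.0427
```

step_arm([
  [[0, 0, 0, 0, 0.02, -0.045, 0.5], [0, 0, 0, 0, 0.04, -0.09, 0.5], [0, 0, 0, 0, 0.05, -0.13, 0.5], [0, 0, 0, 0, 0.05, -0.13, 0.5], [0, 0, 0, 0, 0.05, -0.13, 0.5], [0, 0, 0, 0, 0.05, -0.13, 0.5]],
])

```text
clock: 37.65
tcp_pos: [0.147, 0.1185, 0.2569]
orientation: [0.638, -0.31, 0.634, 0.308]
wrist_force: [-0.2, -0.0, 0.7]
finger_gap: 0.0427
```

```bash
python3 w.py top20; python3 - <<'E'
from h import *
import cv2
im,d=pic('side','side20')
im=cv2.imread('pics/top20.png'); cv2.imwrite('pics/top20c.png',cv2.resize(im[130:280,130:500],None,fx=2.1,fy=2.1,interpolation=2))
im,d=pic('top','top21'); W=cloud('top',d)
for nm,(x,y) in (('L',(.5,.28)),('R',(.5,-.33))):
    m=(W[...,2]>.118)&(W[...,2]<.16)&(np.hypot(W[...,0]-x,W[...,1]-y)<.15)
    n,l,sx,ce=cv2.connectedComponentsWithStats(m.astype(np.uint8))
    for i in range(1,n): print(nm,ce[i].round(1),sx[i,4],W[l==i].mean(0).round(4))
E
```

```text
t 37.65 tcp [0.147  0.1185 0.2569] x [ 0.007  0.001 -1.   ] z [0.618 0.786 0.005] gap 0.0427 F [-0.2 -0.   0.7] j [ 0.24 -0.49 -0.64  1.42 -0.    0.91]
0.35 [425.3 226.2] stub 19 [ 0.4665 -0.3358  0.0718]
L [244.4 225.2] 25 [0.488  0.2442 0.1404]
L [218.5 232.5] 34 [0.4668 0.3277 0.1317]
R [427.4 215.1] 27 [ 0.5123 -0.338   0.1387]
R [400.  218.1] 36 [ 0.5046 -0.2517  0.1313]
```

View pics/top20c.png

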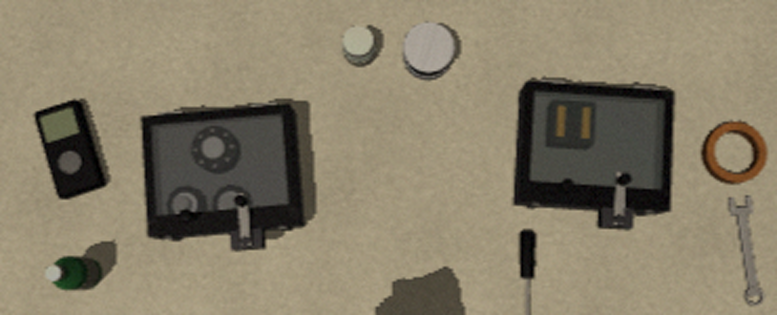

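View pics/side20.png

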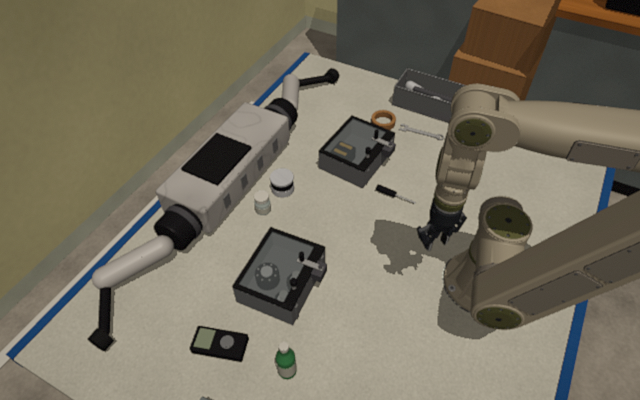

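Both wheels and the drum show under the shut lid, and the knob positions match the start to within 1 mm. The battery's case and the bystanders are unchanged. I hand in.

```bash
python3 -c "
from workcell import env
print(env.hand_in())"
```

```text
the job is handed in; nothing more can be done
None
```

I opened the drive unit's case (the left one), put in the two wheels that were lying on the bench, shut the lid and swung the latch back over it. The job is handed in at about 38 s, and no verdict was reported.

**What I did:** I swung the latch clear and raised the lid upright. The wheels went into the front half, at y = +0.07 and y = 0. After closing the lid I pressed on its knob to confirm it was shut.

**Last checks:**
- The lid knob met a solid stop at the height expected for a shut lid, at 20.7 N.
- Both knobs of the case ended within 1 mm of where they started. The latch reads about 0.03 rad, as it did at the start.
- Both wheels and the drum show through the lid window, and no wheel is left on the bench.
- The battery's case is still latched, and the other things look unmoved in the pictures.

**What went wrong or disagreed:**
- My first try at swinging the latch back slipped, because I had gripped the knob off centre. I measured it again and regripped, and it then closed cleanly.
- After closing, the side camera's depth put the lid's front edge about 1.5 mm higher than the rear. I took that as calibration tilt, since the press test showed the lid shut.
- In the last look the network gave one low-confidence "wheel" (0.35) at the battery case's latch. The picture shows no wheel there.

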